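# Charge the capacitor with three turns of the hand generator

### The job

Throw the changeover knife switch fully over to the generator side, then charge the capacitor with exactly three full turns of the generator's crank, clockwise as you face the crank handle, so that the crank stops where it began. Then throw the switch fully back to the lamp side to discharge the capacitor through the lamp; do not crank unless the switch is home on the generator side, and leave the bottle, jar and tin standing around the board where they are.

Things in the scene. Friction and masses are not known exactly. Their poses are not given: they have to be found in the camera images.
- board: Plywood circuit board, 220 (x) by 500 (y) by 18 mm, fixed to the bench. Origin on the bench under it, 45 mm from its middle towards the generator; x points away from the robot, y to the lamp end, z up; it may be turned up to 0.25 rad. From -y to +y: hand generator, black-based knife switch with the capacitor can (38 mm diameter, top at z 86) beyond it at x 65, y 100, and lamp (top at z 83) at x 60, y 250.
- generator_top (a point): Top of the generator's grey round gear case (94 mm diameter, 42 mm thick along y), over its middle: board x 0, y -177, z 172 mm. From the case a steel dynamo can reaches 79 mm from here towards +y, its top at z 137. The crank is on the other face (-y), beyond the board's end.
- crank (a joint): Angle of the generator's crank, rad: 0 with the handle straight up, growing clockwise as seen facing the handle (looking along the board's +y): from the top the handle goes to the board's +x, away from the robot, then down and back underneath. 6.283 is one turn; no stops. Starts between -2.2 and 2.2. Steady friction 0.12 N m, drag 0.02 N m s/rad; stays where left.
- crank_handle (a point): Middle of the crank handle: black plastic grip, 22 mm diameter, 84 mm long, parallel to the board's y axis, standing out to -y from the end of the crank arm, its axis 60 mm from the shaft axis. The grip spins freely on its pin. It runs from 8 to 92 mm, and this point is 54 mm, out from the mid-plane of the 8 mm thick crank arm.
- crank_center (a point): Point on the line of the crank's shaft about which the middle of the handle circles at 60 mm radius, in the plane square to the board's y axis; 125 mm above the bench, fixed at the board's x 0, y -270 mm. It lies in free air: crank arm and hub end at y -224.
- switch (a joint): Angle of the two-bladed changeover knife switch, rad: 0 when its blades lie level in the jaws of the lamp side (board's +y), 1.571 standing straight up, 3.142 lying level in the jaws of the generator side (board's -y). Stops at 0 and 3.142. Friction of 0.12 N m keeps it where it is left; it starts between 0 and 1.2.
- switch_handle (a point): Middle of the switch's handle: a black round cross grip (18 mm diameter, 64 mm long, parallel to the board's x, spinning freely on its rod) that joins the ends of the two copper blades, 110 mm out from the hinge. The blades (3.5 mm thick, 12 mm wide, reaching 122 mm out) run along its two ends, 36 mm from this point. With the blades level it lies 55 mm above the bench.
- switch_pivot (a point): Middle of the switch's hinge axis, at the board's x -40, y 95, 55 mm above the bench; the axis is parallel to the board's x. The moulded base below is 106 mm wide (x), reaches 74 mm to either side along y, and its top is 33 mm above the bench; the brass jaws stand 55 mm to either side of the hinge (ending 62 mm out), up to 71 mm above the bench.
- reagent_bottle: Bystander: glass bottle with blue cap, 60 mm diameter, 125 mm tall, loose on the bench; origin at the centre of its underside.
- white_jar: Bystander: white plastic jar with blue lid, 76 mm diameter, 105 mm tall, loose; origin at the centre of its underside.
- tin_tray: Bystander: shallow round steel tin, 90 mm diameter, 22 mm tall, loose; origin at the centre of its underside.

How it is judged (in metres and radians):
On the way, in this order (a step that is already met when the one before it is completed fails the run):
1. the switch is home on the generator side and the crank is still where it began (value of joint switch above 3.03 rad and distance of crank_handle from where it was at the start of the episode below 0.022 m and value of joint crank between -3 and 3 rad), for 0.2 s.
2. the crank has made three full turns, with the switch home on the generator side (value of joint switch above 3.03 rad and distance of crank_handle from where it was at the start of the episode below 0.022 m and value of joint crank between 16.1 and 21.6 rad), for 0.3 s.
3. the switch is home on the lamp side (value of joint switch below 0.11 rad), for 0.2 s.
At the end, for the whole second after the job is handed in: The switch lies home on the lamp side (within 0.11 rad of its stop, about 12 mm at the handle), the crank stands three full turns clockwise from where it began (the handle within 22 mm, about 21 degrees, of its first place), and the bottle, jar and tin are within 20 mm of where they stood (value of joint switch below 0.11 rad and distance of crank_handle from where it was at the start of the episode below 0.022 m and value of joint crank between 16.1 and 21.6 rad and distance of each of reagent_bottle, white_jar, tin_tray from where it was at the start of the episode below 0.02 m); the robot touches nothing.
It fails at once if the crank is turned (handle more than 45 mm from its first place) while the switch is not home on the generator side (distance of crank_handle from where it was at the start of the episode above 0.045 m and value of joint switch below 2.9 rad).
It fails at once if the crank is turned far beyond the third turn (value of joint crank above 22.2 rad).
It fails at once if the bottle, jar or tin is shifted by more than 20 mm or tipped (distance of any of reagent_bottle, white_jar, tin_tray from where it was at the start of the episode above 0.02 m or angle between any of reagent_bottle, white_jar's own z axis and vertical above 0.35 rad).
It also fails if it takes over 72 s, if anything falls off the work surface, if the arm or the gripper's body presses on something with over 40 N, if the wrist force passes 120 N, or if a joint passes its speed limit or range.

### The arm

A 7-joint arm with a two-finger parallel gripper is mounted at the origin on the work surface. World frame = base frame: x ahead of the robot, y to its left, z up, the work surface at z = 0. Lengths are in mm, angles in rad, forces in N, time in s.
With the tool pointing down it reaches from about 425 to 925 mm from the base axis. Payload 6.8 kg.
Tool frame: the origin (TCP) lies midway between the tips of the shut fingers; the grasp point (between the pads) lies 19 mm behind it; x points along the fingers, z is the direction in which the jaws open and shut, and the axes are right-handed (so a half turn about x gives the same grasp; the last joint's range is limited). The gripper opens to 88 mm and grips with 3 to 60 N. Pads are 20 mm wide; open, the fingers measure 115 mm over their backs; the gripper's body (75 mm by 178 mm) begins 61 mm behind the grasp point.
Start: joints at [1.006, 0.477, 0.022, 1.555, -0.011, 1.109, -0.083], TCP at [297.74, -605.805, 183.364] pointing down, gripper open.
Joint ranges: [-2.96, 2.96], [-0.34, 2.1], [-1.41, 1.46], [0.24, 2.44], [-1.37, 4.51], [0.17, 1.92], [-2.96, 2.96]. Speed limits (rad/s): [2.39, 2.39, 3.14, 3.14, 3.14, 3.14, 3.14].

### API

Orientations are given as a unit quaternion [x, y, z, w].
In Python, from plant import get_state, grab_frame, calibration, close_job, recognise gives the robot as it stands. The module is installed in compiled form; this text tells all that it offers.
- The arm moves only by the tool apply_moves, never from a script. Its arguments are lists of equal length, an entry for each row: "jaw": the gripper command: -1 is shut, 1 is fully open, values between are in proportion; "dp": the shift along the tool's x, y, z in m, a list of three; "turn": the turn about the tool's x in rad. In form: {"jaw": [jaw, ...], "dp": [[dx, dy, dz], ...], "turn": [turn, ...]}. A call has 1 to 12 rows; each row shifts and turns the pose as measured when the row begins, along the tool's axes as they then stand; what a row does not reach is not made up. A row lasts 1/10 s, in which the tool goes at most 50 mm and 8.59 degrees, less where a joint would pass 70% of its speed; a pose out of reach is approached as far as the arm can. A call with a gripper value outside its range is refused whole. The fingers move at their own pace and stop on an object; "grip_force" is the grip in N (left out, the last holds). Time passes only in rows, so rows that do not move let the fingers close. It gives the time, the measured TCP pose, the force and the opening at its end, in the units of the state.
- get_state(): the state, without advancing time (a new reading comes with each control period).
- grab_frame(name): name is "side" or "top" or "wrist"; returns (picture, depth): 400x640x3 uint8, red, green, blue; 400x640 float32, mm along the optical axis (not along the pixel's ray), 0 where there is no reading.
- calibration(name): a dict with "fx", "fy", "cx", "cy" (pixels), "view" (4x4, takes a point from world to camera coordinates); the wrist camera has in their place "tool_from_camera" (4x4, takes a point from camera to tool coordinates, whose origin is the TCP and whose axes are the tool frame's). Camera axes: x right, y up, looking along -z (the intrinsics and any distortion apply to the point x, -y, -z); pixel columns grow to the right and rows downward; lengths in mm; the calibration is good to about 2 mm. A picture is of the moment at which its call begins: read the wrist's pose just before it. calibration takes no time and is no camera call.
- close_job(): hands the job in, once; it reports no verdict.
Trained networks look in the newest picture that a camera, given by its name, has taken for a name from the list of things; names that differ only in an ending like _2 or _b are one class to them, and where a whole thing is asked for, a point or a joint stands for the part that bears it (a point fixed in the world has none). Each returns a list of dicts, best first, with "p" (0 to 1); they miss things now and then, are a little off and sometimes report something else, mostly with a low value. They report only what shows in the picture. A call takes as long as a camera call.
- recognise(thing, camera): "position" ([row, column] in pixels, amid what is visible of it).
The state is a dict: "time_s": time; "joint_pos": joint angles; "qvel": joint speeds; "effort": joint torques, N m; "position": TCP position; "orientation": TCP orientation; "contact_force": force on the tool from outside, world axes, zero at the start; "ft_torque": the same for the moment, N m; "finger_gap": opening from 0.0 (shut) to 1.0 (fully open).
Only numpy, scipy, OpenCV 4.12 (cv2) and the standard library are available. Lean on these libraries where they do the work, as an engineer would, in place of code of your own. Each camera call takes 0.05 s, during which the arm holds its last target.

## Working session

There is one attempt and no reset: what is moved stays moved. The work goes in short steps, Python scripts to look and compute and a tool call to move; the robot and the scene stay as the last step left them, time stands still between calls to the robot, and variables do not carry over. Pictures are saved under pics/ and viewed, and the job is handed in when it is done.

Besides the shell and the picture viewer there is one more tool, called after "Call:" as name(argument=value, ...) on one line, values as JSON. apply_moves: Moves the arm, as the interface text tells. Its arguments: {"type":"object","properties":{"jaw":{"type":"array","items":{"type":"number"}},"dp":{"type":"array","items":{"type":"array","items":{"type":"number"}}},"turn":{"type":"array","items":{"type":"number"}},"grip_force":{"type":"number"}},"required":["jaw","dp","turn"]}

```bash
mkdir -p pics; python3 - <<'E'
from plant import *
import cv2,json
s=get_state();print({k:s[k] for k in s})
for n in("side","top","wrist"):
    p,d=grab_frame(n);cv2.imwrite(f"pics/{n}0.png",p[:,:,::-1])
    import numpy as np;np.save(f"pics/{n}0.npy",d)
    print(n,calibration(n))
E
```

```text
{'time_s': 0.0, 'joint_pos': array([ 1.00587842,  0.47776862,  0.02235362,  1.55642764, -0.01150037,
        1.10929935, -0.08310886]), 'qvel': array([ 0.00122317,  0.00026522, -0.00104906, -0.00175314,  0.00044757,
        0.00153459,  0.00073234]), 'effort': array([ 6.09037052e-04, -5.82855284e+01,  1.53494328e+00, -2.72602737e+01,
       -5.43020095e-02,  1.71289884e-02,  1.65669421e-04]), 'position': array([ 297.42082152, -605.20388944,  182.4132204 ]), 'orientation': array([ 0.37408926,  0.60078439, -0.37350995,  0.59967129]), 'contact_force': array([ 0.85281507, -0.59486109, -0.15884511]), 'ft_torque': array([-0.03046036,  0.01616308, -0.00633302]), 'finger_gap': 1.0028502285664964}
side {'fx': 362.5379042994368, 'fy': 362.5379042994368, 'cx': 311.55922153752255, 'cy': 205.4046163542216, 'view': array([[-9.86943412e-01, -1.60825740e-01, -8.81946191e-03,
         5.19589374e+02],
       [ 1.07785832e-01, -7.00157472e-01,  7.05805731e-01,
        -1.01987525e+02],
       [-1.19686741e-01,  6.95639703e-01,  7.08350540e-01,
        -1.38096280e+03],
       [ 0.00000000e+00,  0.0000
[... 283 characters left out ...]
4398014e-02,  2.05861301e-01,
        -5.13412345e+02],
       [-2.05618491e-01, -1.01609437e-02,  9.78579476e-01,
        -1.59989541e+03],
       [ 0.00000000e+00,  0.00000000e+00,  0.00000000e+00,
         1.00000000e+00]])}
wrist {'fx': 356.65166198171744, 'fy': 356.65166198171744, 'cx': 321.24400053631473, 'cy': 202.23585095330893, 'tool_from_camera': array([[ 3.44456717e-04,  2.71396319e-01, -9.62467620e-01,
        -2.00873945e+02],
       [ 6.00618561e-04,  9.62467447e-01,  2.71396485e-01,
         7.53291790e+01],
       [ 9.99999760e-01, -6.71560260e-04,  1.68522711e-04,
         2.74256516e-01],
       [ 0.00000000e+00,  0.00000000e+00,  0.00000000e+00,
         1.00000000e+00]])}
```

View pics/side0.png

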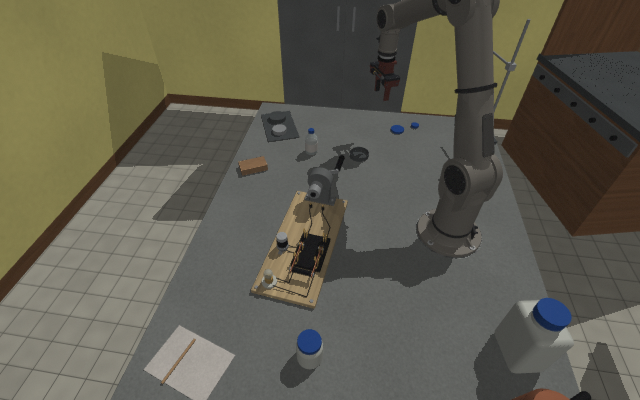

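View pics/top0.png

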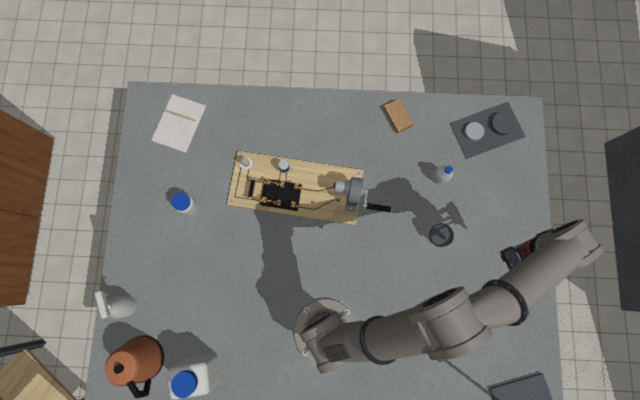

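View pics/wrist0.png

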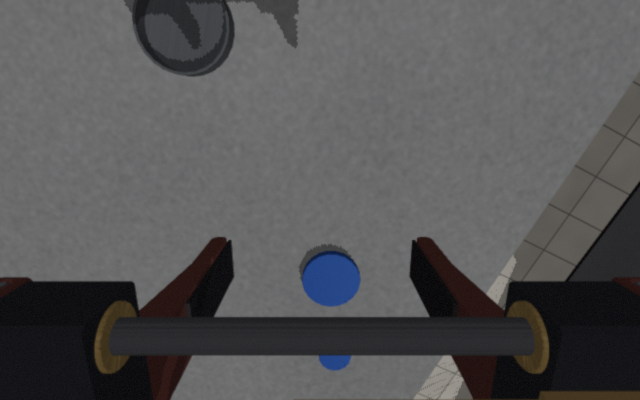

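The top view shows the board at about cols 228–365, rows 150–224, with the crank handle at (208,378), bottle (174,444), tin (235,441) and jar (202,182). Next I'll measure these.

```bash
cat > h.py <<'E'
import numpy as np,cv2
from plant import *
from scipy.spatial.transform import Rotation as R
def unproj(cam,r,c,d,pose=None):
    k=calibration(cam)
    pc=np.array([(c-k['cx'])/k['fx']*d,-(r-k['cy'])/k['fy']*d,-d*np.ones_like(d)])
    pc=pc.reshape(3,-1)
    if cam=='wrist':
        T=k['tool_from_camera'];pt=T[:3,:3]@pc+T[:3,3:];p,q=pose
        return (R.from_quat(q).as_matrix()@pt).T+p
    V=k['view'];return (V[:3,:3].T@(pc-V[:3,3:])).T
def proj(cam,P,pose=None):
    k=calibration(cam);P=np.atleast_2d(P).astype(float)
    if cam=='wrist':
        p,q=pose;pt=(P-p)@R.from_quat(q).as_matrix();T=k['tool_from_camera'];pc=(pt-T[:3,3])@T[:3,:3]
    else:
        V=k['view'];pc=P@V[:3,:3].T+V[:3,3]
    d=-pc[:,2];return np.c_[k['cy']-pc[:,1]/d*k['fy'],k['cx']+pc[:,0]/d*k['fx']]
def zoom(p,r0,r1,c0,c1,f,name):
    cv2.imwrite(name,cv2.resize(p[r0:r1,c0:c1,::-1] if p.ndim==3 else p,None,fx=f,fy=f,interpolation=cv2.INTER_CUBIC))
E
python3 - <<'E'
from h import *
for cam in('top','side'):
    d=np.load(f'pics/{cam}0.npy')
    for t in('generator_top','crank_handle','switch_handle','board','reagent_bottle','white_jar','tin_tray'):
        for o in recognise(t,cam)[:2]:
            r,c=o['position'];dd=d[int(round(r)),int(round(c))]
            print(cam,t,round(o['p'],2),np.round([r,c],1),np.round(unproj(cam,r,c,np.array([dd])),0)[0])
im=cv2.imread('pics/top0.png')[:,:,::-1];d=np.load('pics/top0.npy')
zoom(im,140,240,220,400,4.4,'pics/topz.png')
im2=cv2.imread('pics/side0.png')[:,:,::-1]
zoom(im2,140,310,240,370,3.5,'pics/sidez.png')
hsv=cv2.cvtColor(im,cv2.COLOR_RGB2HSV)
rr,cc=np.mgrid[0:400,0:640];W=unproj('top',rr.ravel(),cc.ravel(),d.ravel()).reshape(400,640,3)
m=(hsv[...,1]>60)&(hsv[...,0]<30)&(W[...,2]>5)&(W[...,2]<32)&(rr>140)&(rr<235)&(cc>215)&(cc<375)
P=W[m];print(m.sum(),P[:,2].mean())
h=cv2.minAreaRect(P[:,:2].astype(np.float32));print(h,cv2.boxPoints(h))
E
```

```text
top crank_handle 0.78 [205.4 375. ] [ 445. -152.  161.]
top crank_handle 0.53 [190.8 296.1] [513. 132.  30.]
top switch_handle 0.45 [188.8 250.3] [507. 303.  63.]
top board 0.91 [187.4 294.9] [520. 136.  57.]
top reagent_bottle 0.52 [168.5 443.1] [ 605. -411.   98.]
top white_jar 0.96 [204.7 187.5] [431. 521. 101.]
side generator_top 0.83 [246.8 302.2] [528. 194.  51.]
side crank_handle 0.57 [165.9 338.2] [ 442. -135.  161.]
side switch_handle 0.67 [270.8 301.2] [511. 303.  64.]
side board 0.89 [248.8 302.3] [528. 194.  39.]
side reagent_bottle 0.82 [139.4 309.6] [ 601. -403.   84.]
side reagent_bottle 0.68 [247.3 303.7] [ 359.  973. 1055.]
side white_jar 0.7 [351.1 310.5] [435. 575. 102.]
side tin_tray 0.73 [153.1 358.4] [ 372. -438.    6.]
5016 18.281327212846254
((532.1007080078125, 138.1884002685547), (499.6075134277344, 221.25091552734375), 83.23139953613281) [[ 392.80447   -96.836   ]
 [ 612.5133   -122.912575]
 [ 671.397     373.2128  ]
 [ 451.6881    399.28937 ]]
```

```bash
ls -la pics
```

```text
total 4620
drwxr-xr-x 2 agent agent    4096 Dec  7 15:58 .
drwxr-xr-x 3 agent agent    4096 Dec  7 15:58 ..
-rw-r--r-- 1 agent agent 1024128 Dec  7 15:57 side0.npy
-rw-r--r-- 1 agent agent  326105 Dec  7 15:57 side0.png
-rw-r--r-- 1 agent agent  269134 Dec  7 15:58 sidez.png
-rw-r--r-- 1 agent agent 1024128 Dec  7 15:57 top0.npy
-rw-r--r-- 1 agent agent  405139 Dec  7 15:57 top0.png
-rw-r--r-- 1 agent agent  332012 Dec  7 15:58 topz.png
-rw-r--r-- 1 agent agent 1024128 Dec  7 15:57 wrist0.npy
-rw-r--r-- 1 agent agent  295661 Dec  7 15:57 wrist0.png
```

View pics/topz.png

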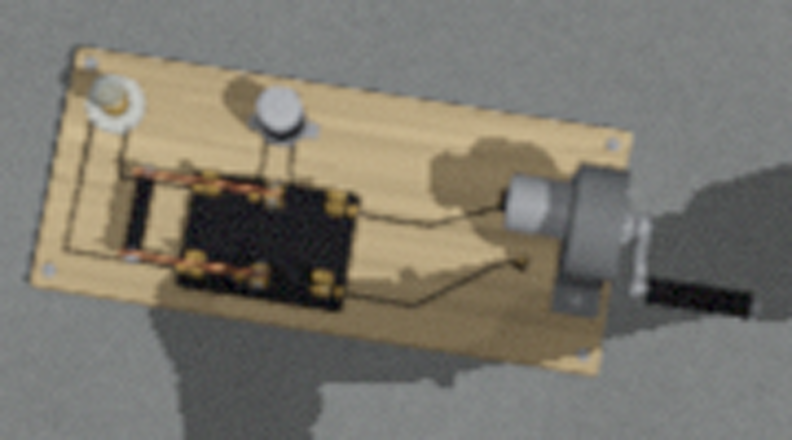

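View pics/sidez.png

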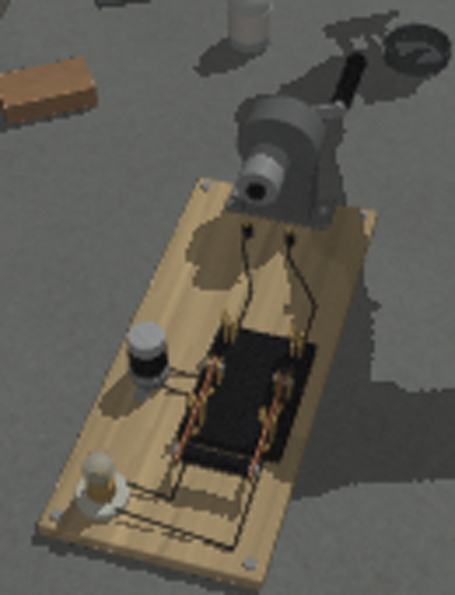

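```bash
cat >> h.py <<'E'
TH=-0.1181
BO=np.array([526.8,93.5,0.]);BR=R.from_euler('z',TH).as_matrix()
def b2w(p): return np.asarray(p,float)@BR.T+BO
def w2b(p): return (np.asarray(p,float)-BO)@BR
def where(s=None):
    s=s or get_state();M=R.from_quat(s['orientation']).as_matrix()
    print('t',round(s['time_s'],2),'TCPw',np.round(s['position'],1),'TCPb',np.round(w2b(s['position']),1),'gap',round(s['finger_gap']*88,1),'F',np.round(s['contact_force'],1),'j7',np.round(s['joint_pos'],2))
    zb=BR.T@M[:,2];print('tool z in board',np.round(zb,3),'yaw',round(np.arctan2(zb[1],zb[0]),3),'x',np.round(BR.T@M[:,0],3))
    return s,M
def togo(target_b):
    s,M=where();print('dp to go mm (tool xyz)',np.round(M.T@(b2w(target_b)-s['position']),1))
E
python3 - <<'E'
from h import *
where()
rr,cc=np.mgrid[0:400,0:640]
for cam in('top','side'):
    d=np.load(f'pics/{cam}0.npy');im=cv2.imread(f'pics/{cam}0.png')[...,::-1]
    B=w2b(unproj(cam,rr.ravel(),cc.ravel(),d.ravel()));g=im.reshape(-1,3).max(1)
    def s(n,m): P=B[m];print(cam,n,len(P),np.round(np.percentile(P,[2,50,98],axis=0),0).tolist())
    x,y,z=B.T
    s('grip',(y<-225)&(y>-320)&(abs(x)<90)&(z>40)&(g<60))
    s('case',(y<-150)&(y>-205)&(abs(x)<60)&(z>140))
    s('can',(y<-90)&(y>-150)&(abs(x)<60)&(z>60))
    s('swh',(y<225)&(y>190)&(abs(x+40)<45)&(z>35)&(g<60))
    s('cap',(y<130)&(y>70)&(abs(x-65)<30)&(z>75))
    s('lamp',(y<270)&(y>230)&(abs(x-60)<30)&(z>60))
E
```

```text
t 0.85 TCPw [ 297.8 -605.8  183.4] TCPb [-145.  -721.4  183.4] gap 88.1 F [-0.5  0.4  0.1] j7 [ 1.01  0.48  0.02  1.56 -0.01  1.11 -0.08]
tool z in board [ 0.544 -0.839  0.   ] yaw -0.996 x [ 0. -0. -1.]
top grip 143 [[-65.0, -306.0, 149.0], [-56.0, -267.0, 158.0], [-45.0, -227.0, 166.0]]
top case 300 [[-42.0, -197.0, 141.0], [-6.0, -176.0, 165.0], [40.0, -155.0, 176.0]]
top can 181 [[-15.0, -149.0, 114.0], [3.0, -125.0, 133.0], [29.0, -100.0, 142.0]]
top swh 51 [[-68.0, 198.0, 53.0], [-38.0, 204.0, 62.0], [-12.0, 210.0, 70.0]]
top cap 82 [[48.0, 83.0, 77.0], [64.0, 100.0, 87.0], [82.0, 117.0, 94.0]]
top lamp 52 [[46.0, 237.0, 66.0], [57.0, 249.0, 78.0], [71.0, 263.0, 85.0]]
side grip 80 [[-66.0, -306.0, 150.0], [-56.0, -266.0, 159.0], [-43.0, -226.0, 164.0]]
side case 262 [[-42.0, -198.0, 141.0], [-6.0, -164.0, 162.0], [39.0, -154.0, 174.0]]
side can 184 [[-15.0, -149.0, 96.0], [5.0, -111.0, 128.0], [28.0, -97.0, 139.0]]
side swh 103 [[-71.0, 197.0, 56.0], [-41.0, 207.0, 63.0], [-10.0, 213.0, 69.0]]
side cap 91 [[47.0, 83.0, 77.0], [64.0, 103.0, 86.0], [82.0, 117.0, 90.0]]
side lamp 73 [[46.0, 241.0, 63.0], [58.0, 254.0, 76.0], [73.0, 263.0, 84.0]]
```

Call:
apply_moves(jaw=[1, 1, 1, 1, 1, 1, 1, 1], dp=[[-0.012, 0, 0], [-0.012, 0, 0], [-0.012, 0, 0], [-0.012, 0, 0], [-0.012, 0, 0], [-0.012, 0, 0], [-0.012, 0, 0], [0, 0, 0]], turn=[-0.142, -0.142, -0.142, -0.142, -0.142, -0.142, -0.142, 0], grip_force=25)

```text
time_s: 1.65
position: [297.4, -605.3, 269.9]
orientation: [0.029, 0.707, -0.028, 0.706]
contact_force: [-0.3, 0.4, -0.2]
finger_gap: 1.001
```

```bash
python3 -c "
from h import *
togo([-40,205,200])"
```

```text
t 1.65 TCPw [ 297.4 -605.3  269.9] TCPb [-145.4 -721.   269.9] gap 88.1 F [-0.3  0.4 -0.2] j7 [ 1.15  0.43 -0.18  1.44  0.08  1.29  0.88]
tool z in board [ 0.999  0.037 -0.001] yaw 0.037 x [-0.001  0.001 -1.   ]
dp to go mm (tool xyz) [ 70.5 921.4 140. ]
```

Call:
apply_moves(jaw=[1, 1, 1, 1, 1, 1, 1, 1, 1, 1, 1, 1], dp=[[0, 0.02, 0.03], [0, 0.035, 0.03], [0, 0.035, 0.03], [0, 0.04, 0.03], [0, 0.045, 0.02], [0, 0.045, 0], [0, 0.045, 0], [0, 0.045, 0], [0, 0.045, 0], [0, 0.045, 0], [0, 0.045, 0], [0, 0.045, 0]], turn=[0.037, 0, 0, 0, 0, 0, 0, 0, 0, 0, 0, 0])

```text
time_s: 2.85
position: [510.3, -127.3, 259.7]
orientation: [0.067, 0.707, -0.066, 0.701]
contact_force: [0.5, -0.4, 0.3]
finger_gap: 1.001
```

```bash
python3 -c "
from h import *
togo([-40,205,120])"
```

```text
t 2.85 TCPw [ 510.3 -127.3  259.7] TCPb [   9.7 -221.2  259.7] gap 88.1 F [ 0.5 -0.4  0.3] j7 [ 0.49  0.2  -0.42  1.78  0.09  1.19 -0.14]
tool z in board [ 0.998 -0.07  -0.009] yaw -0.07 x [-0.009  0.002 -1.   ]
dp to go mm (tool xyz) [140.9 421.5 -78.1]
```

Call:
apply_moves(jaw=[1, 1, 1, 1, 1, 1, 1, 1, 1, 1, 1, 1], dp=[[0, 0.02, 0], [0, 0.038, -0.006], [0, 0.038, -0.006], [0, 0.038, -0.006], [0, 0.038, -0.006], [0, 0.038, -0.006], [0, 0.038, -0.006], [0, 0.038, -0.006], [0.005, 0.038, -0.006], [0.01, 0.03, -0.006], [0.01, 0.02, 0], [0, 0, 0]], turn=[-0.07, 0, 0, 0, 0, 0, 0, 0, 0, 0, 0, 0])

```text
time_s: 4.05
position: [503.4, 262.2, 229.3]
orientation: [0.047, 0.71, -0.046, 0.701]
contact_force: [-0.3, -0.6, 0.5]
finger_gap: 1.0
```

```bash
python3 -c "
from h import *
togo([-40,205,120])
p,d=grab_frame('wrist');cv2.imwrite('pics/w1.png',p[:,:,::-1])"
```

```text
t 4.05 TCPw [503.4 262.2 229.3] TCPb [-43.2 164.8 229.3] gap 88.0 F [-0.3 -0.6  0.5] j7 [-0.07  0.33 -0.65  1.72  0.21  1.17 -0.9 ]
tool z in board [ 1.    -0.014 -0.012] yaw -0.014 x [-0.012  0.001 -1.   ]
dp to go mm (tool xyz) [109.3  40.2   3.9]
```

View pics/w1.png

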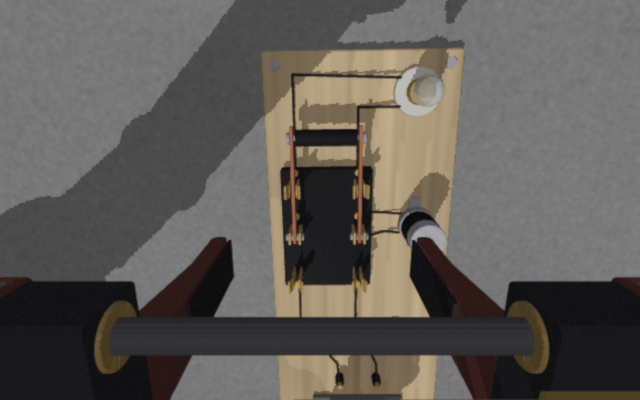

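The wrist view shows the switch handle at (138,325), the blade ends near columns 291 and 362, and the blades lying in the lamp-side jaws.

```bash
python3 - <<'E'
from h import *
s=get_state();p,d=grab_frame('wrist');pose=(s['position'],s['orientation'])
zoom(p,110,260,260,400,4,'pics/w1z.png')
rr,cc=np.mgrid[0:400,0:640]
B=w2b(unproj('wrist',rr.ravel(),cc.ravel(),d.ravel(),pose)).reshape(400,640,3)
for r in(130,134,138,142):print(r,[np.round(B[r,c]).astype(int).tolist() for c in(286,289,292,295,305,325,345,356,359,362,365,368)])
E
```

```text
130 [[-83, 208, 17], [-76, 211, 60], [-73, 210, 55], [-69, 211, 61], [-59, 210, 60], [-39, 210, 60], [-18, 210, 60], [-7, 210, 59], [-4, 210, 61], [-1, 210, 61], [2, 209, 55], [10, 206, 16]]
134 [[-79, 207, 62], [-76, 207, 62], [-73, 206, 57], [-69, 207, 63], [-59, 207, 63], [-39, 206, 63], [-19, 206, 63], [-7, 206, 63], [-4, 206, 59], [-1, 206, 60], [2, 206, 61], [10, 202, 17]]
138 [[-79, 203, 60], [-76, 203, 60], [-73, 202, 59], [-70, 203, 64], [-59, 203, 64], [-39, 202, 65], [-19, 202, 63], [-7, 202, 63], [-4, 202, 61], [-1, 201, 58], [2, 202, 61], [10, 197, 18]]
142 [[-80, 198, 58], [-76, 199, 61], [-73, 198, 59], [-70, 199, 63], [-60, 198, 62], [-39, 198, 60], [-19, 198, 61], [-7, 197, 59], [-4, 198, 61], [3, 193, 18], [7, 193, 17], [10, 193, 18]]
```

View pics/w1z.png

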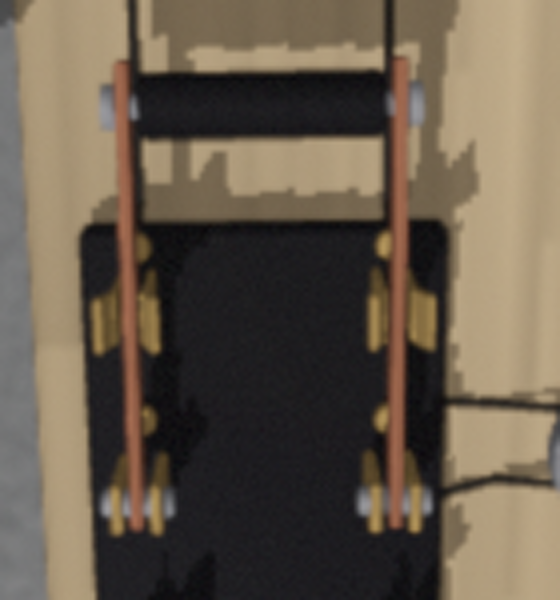

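Call:
apply_moves(jaw=[1, 1, 1, 1, 1, 1, 1, 1, 1, 1, 1], dp=[[0, 0.02, 0], [0, 0.02, 0], [0, 0, 0], [0, 0, 0], [0, 0, 0], [0, 0, 0], [0, 0, 0], [0, 0, 0], [0, 0, 0], [0, 0, 0], [0, 0, 0]], turn=[-0.137, -0.137, -0.137, -0.137, -0.137, -0.137, -0.137, -0.137, -0.137, -0.137, 0])

```text
time_s: 5.25
position: [519.4, 273.7, 233.8]
orientation: [-0.418, 0.576, 0.411, 0.57]
contact_force: [-0.7, -0.4, 0.0]
finger_gap: 1.001
```

```bash
python3 -c "
from h import *
togo([-49,203.5,44])"
```

```text
t 5.25 TCPw [519.4 273.7 233.8] TCPb [-28.5 178.1 233.8] gap 88.1 F [-0.7 -0.4  0. ] j7 [ 0.09  0.44 -0.92  1.66  0.37  1.24  0.34]
tool z in board [ 0.2    0.98  -0.013] yaw 1.37 x [ 0.    -0.013 -1.   ]
dp to go mm (tool xyz) [189.4  25.6  23.2]
```

Call:
apply_moves(jaw=[-0.1, -0.1, -0.1, -0.1, -0.1, -0.1, -0.1], dp=[[0.01, 0.013, 0.012], [0.02, 0.013, 0.011], [0.03, 0, 0], [0.03, 0, 0], [0.03, 0, 0], [0.02, 0, 0], [0, 0, 0]], turn=[0, 0, 0, 0, 0, 0, 0])

```text
time_s: 5.95
position: [509.6, 291.3, 91.6]
orientation: [-0.407, 0.584, 0.394, 0.581]
contact_force: [-0.6, -0.6, -0.9]
finger_gap: 0.458
```

```bash
python3 -c "
from h import *
togo([-49,203.5,44])
p,d=grab_frame('wrist');cv2.imwrite('pics/w2.png',p[:,:,::-1])"
```

```text
t 5.95 TCPw [509.6 291.3  91.6] TCPb [-40.4 194.4  91.6] gap 40.3 F [-0.6 -0.6 -0.9] j7 [-0.02  0.57 -0.83  1.81  0.52  0.99  0.14]
tool z in board [ 0.245  0.969 -0.014] yaw 1.323 x [ 0.009 -0.017 -1.   ]
dp to go mm (tool xyz) [47.3 11.2  7.3]
```

View pics/w2.png

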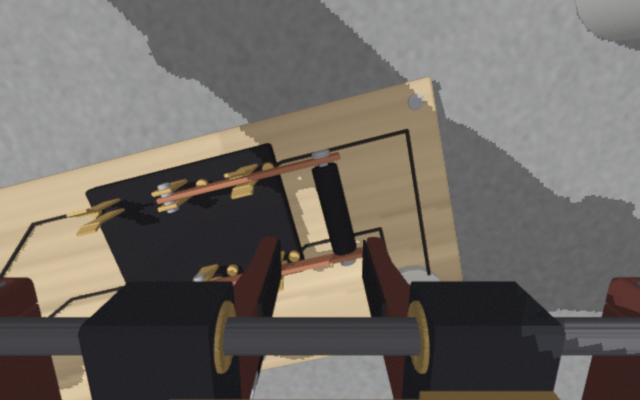

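The handle lies between the open fingers, from (160,325) to (250,345). I'll correct the offset and go down.

Call:
apply_moves(jaw=[-0.1, -0.1, -0.1, -0.1], dp=[[0, 0.011, 0.007], [0.015, 0, 0], [0.015, 0, 0], [0.01, 0, 0]], turn=[-0.045, 0, 0, 0])

```text
time_s: 6.4
position: [505.9, 304.3, 55.6]
orientation: [-0.42, 0.572, 0.406, 0.576]
contact_force: [0.1, -0.8, -0.1]
finger_gap: 0.452
```

```bash
python3 -c "
from h import *
togo([-49,203.5,44])"
```

```text
t 6.4 TCPw [505.9 304.3  55.6] TCPb [-45.6 206.9  55.6] gap 39.7 F [ 0.1 -0.8 -0.1] j7 [-0.06  0.62 -0.81  1.84  0.58  0.93  0.11]
tool z in board [ 0.203  0.979 -0.007] yaw 1.367 x [ 0.018 -0.01  -1.   ]
dp to go mm (tool xyz) [11.5  2.9 -3.9]
```

Descend and grip.

Call:
apply_moves(jaw=[-0.1, -0.1, -1, -1, -1, -1], dp=[[0.011, 0.003, -0.004], [0, 0, 0], [0, 0, 0], [0, 0, 0], [0, 0, 0], [0, 0, 0]], turn=[0, 0, 0, 0, 0, 0], grip_force=25)

```text
time_s: 7.0
position: [501.1, 300.3, 42.0]
orientation: [-0.42, 0.573, 0.406, 0.575]
contact_force: [0.1, -0.1, -0.3]
finger_gap: 0.129
```

```bash
python3 -c "
from h import *
togo([-49,203.5,44])"
```

```text
t 7.0 TCPw [501.1 300.3  42. ] TCPb [-49.9 202.3  42. ] gap 11.4 F [ 0.1 -0.1 -0.3] j7 [-0.07  0.63 -0.8   1.86  0.59  0.9   0.1 ]
tool z in board [ 0.203  0.979 -0.009] yaw 1.366 x [ 0.016 -0.012 -1.   ]
dp to go mm (tool xyz) [-2.  -0.7  1.3]
```

Call:
apply_moves(jaw=[-1, -1], dp=[[0, 0, 0], [0, 0, 0]], turn=[0, 0])

```text
time_s: 7.2
position: [501.5, 300.6, 42.6]
orientation: [-0.42, 0.572, 0.406, 0.576]
contact_force: [0.1, -1.0, 0.8]
finger_gap: 0.006
```

```bash
python3 - <<'E'
from h import *
where()
for n in('wrist','side'):
    p,d=grab_frame(n)
    if n=='wrist':cv2.imwrite('pics/w3.png',p[:,:,::-1])
    else: zoom(p,190,310,240,370,5,'pics/s3.png')
E
```

```text
t 7.2 TCPw [501.5 300.6  42.6] TCPb [-49.5 202.6  42.6] gap 0.5 F [ 0.1 -1.   0.8] j7 [-0.07  0.63 -0.8   1.86  0.59  0.9   0.1 ]
tool z in board [ 0.203  0.979 -0.008] yaw 1.366 x [ 0.017 -0.011 -1.   ]
```

View pics/w3.png

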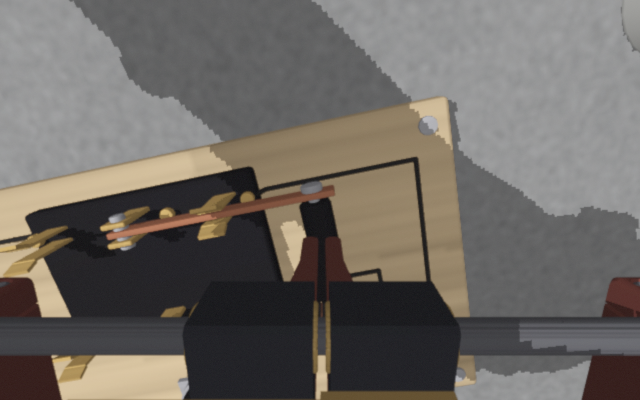

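View pics/s3.png

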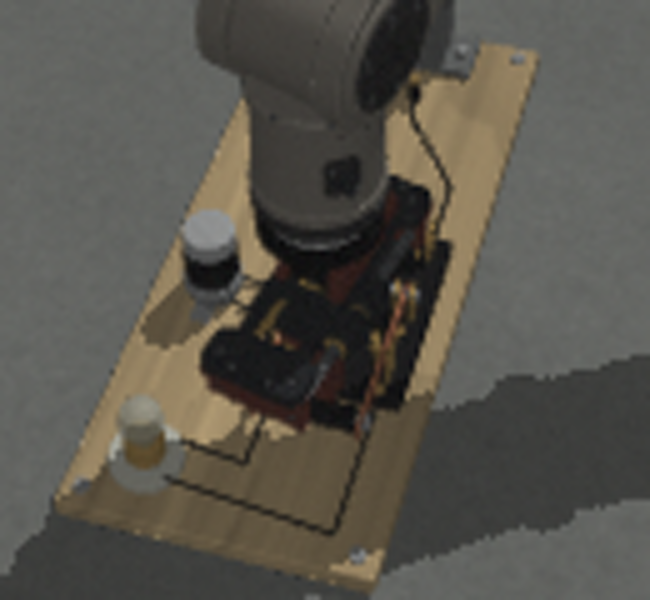

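```bash
python3 - <<'E'
from h import *
s=get_state();pose=(s['position'],s['orientation']);p,d=grab_frame('wrist')
rr,cc=np.mgrid[0:400,0:640]
B=w2b(unproj('wrist',rr.ravel(),cc.ravel(),d.ravel(),pose)).reshape(400,640,3)
for r in range(190,275,6):print(r,[np.round(B[r,c]).astype(int).tolist() for c in(300,308,315,322,330,340)])
print('TCP px',proj('wrist',[s['position']],pose),'handle',proj('wrist',b2w([[-71,205,55],[-39,205,55],[-7,205,55]]),pose))
zoom(p,170,300,240,400,5,'pics/w4.png')
E
```

```text
190 [[-70, 193, 19], [-79, 202, 59], [-79, 206, 61], [-76, 209, 56], [-77, 214, 60], [-64, 219, 18]]
196 [[-77, 198, 61], [-76, 202, 61], [-76, 205, 62], [-75, 209, 62], [-74, 213, 61], [-60, 218, 17]]
202 [[-74, 197, 62], [-71, 200, 55], [-71, 204, 57], [-71, 208, 59], [-69, 212, 57], [-56, 217, 17]]
208 [[-69, 196, 57], [-70, 201, 63], [-70, 204, 63], [-69, 208, 64], [-67, 212, 59], [-52, 216, 18]]
214 [[-53, 189, 17], [-67, 200, 64], [-67, 204, 64], [-65, 207, 62], [-64, 211, 60], [-48, 215, 17]]
220 [[-50, 189, 19], [-63, 199, 62], [-63, 203, 64], [-62, 206, 63], [-61, 210, 61], [-44, 215, 17]]
226 [[-45, 187, 16], [-60, 198, 61], [-60, 202, 63], [-59, 206, 64], [-57, 210, 61], [-40, 214, 19]]
232 [[-41, 187, 18], [-56, 197, 60], [-56, 201, 63], [-56, 205, 63], [-54, 209, 61], [-36, 213, 18]]
238 [[-36, 185, 16], [-62, 200, 83], [-61, 203, 83], [-52, 204, 63], [-60, 210, 84], [-31, 212, 17]]
244 [[-32, 185, 17], [-61, 200, 90], [-61, 203, 90], [-58, 206, 86], [-60, 210, 91], [-58, 214, 90]]
250 [[-28, 184, 18], [-62, 200, 98], [-61, 203, 97], [-58, 206, 92], [-60, 210, 97], [-59, 214, 98]]
256 [[-24, 183, 18], [-62, 200, 103], [-61, 203, 103], [-55, 205, 93], [-60, 210, 104], [-59, 214, 103]]
262 [[-62, 197, 109], [-62, 201, 110], [-61, 204, 109], [-53, 205, 94], [-60, 210, 110], [-59, 214, 110]]
268 [[-62, 198, 115], [-62, 201, 116], [-61, 204, 115], [-51, 204, 95], [-60, 209, 115], [-59, 213, 115]]
274 [[-63, 198, 121], [-62, 201, 120], [-61, 204, 120], [-48, 204, 95], [-60, 209, 119], [-59, 213, 120]]
TCP px [[229.22256515 320.18195871]] handle [[200.67585537 316.29071415]
 [253.16529109 327.85290469]
 [301.20711945 338.43539173]]
```

View pics/w4.png

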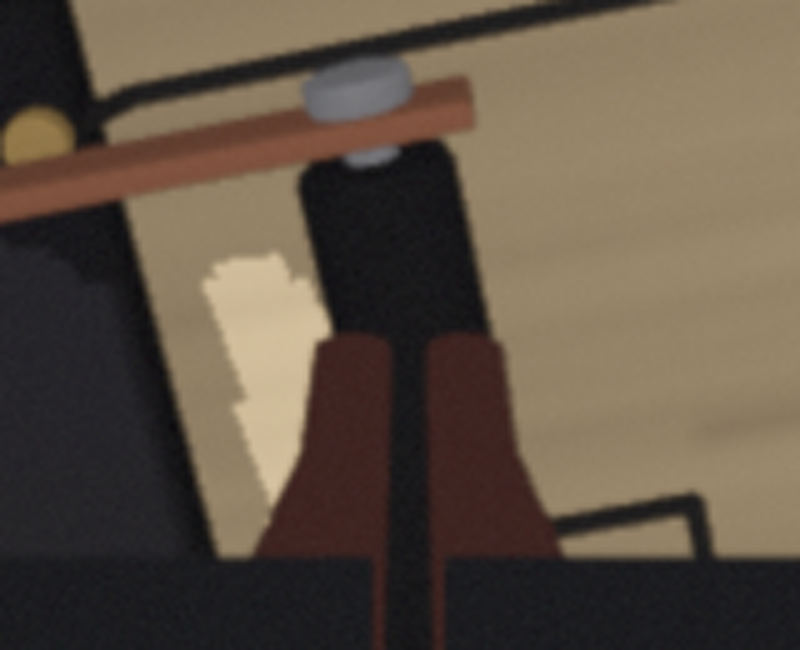

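The gripper shut completely, and in the wrist depth the fingertips end near z≈83. That is above the handle, whose top is at z 64, although the TCP reads 42. I'll raise the arm and measure where the fingertips really are.

Call:
apply_moves(jaw=[-1, -1, -1, -1], dp=[[-0.04, 0, 0], [-0.04, 0, 0], [-0.04, 0, 0], [0, 0, 0]], turn=[0, 0, 0, 0])

```text
time_s: 7.75
position: [498.4, 301.8, 165.1]
orientation: [-0.42, 0.574, 0.407, 0.574]
contact_force: [0.5, 1.5, 0.5]
finger_gap: 0.006
```

```bash
python3 - <<'E'
from h import *
s,M=where();pose=(s['position'],s['orientation'])
rr,cc=np.mgrid[0:400,0:640]
for n in('side','top','wrist'):
    p,d=grab_frame(n)
    W=unproj(n,rr.ravel(),cc.ravel(),d.ravel(),pose);T=(W-s['position'])@M
    T=T.reshape(400,640,3);ok=(d>0)&(np.abs(T[...,1])<50)&(np.abs(T[...,2])<100)&(T[...,0]>-130)&(T[...,0]<30)
    print(n,ok.sum())
    for a in range(-130,30,10):
        m=ok&(T[...,0]>=a)&(T[...,0]<a+10)
        if m.sum():print(a,m.sum(),np.round(T[m].min(0)),np.round(T[m].max(0)),p[m].mean(0).round())
    q=proj(n,[s['position'],s['position']-40*M[:,0]],pose);print(q)
    if n=='side':zoom(p,170,290,240,370,5,'pics/s5.png')
    if n=='wrist':cv2.imwrite('pics/w5.png',p[...,::-1])
E
```

```text
t 7.75 TCPw [498.4 301.8 165.1] TCPb [-52.7 203.5 165.1] gap 0.5 F [0.5 1.5 0.5] j7 [ 0.01  0.49 -0.9   1.76  0.44  1.11  0.21]
tool z in board [ 0.203  0.979 -0.01 ] yaw 1.367 x [ 0.013 -0.013 -1.   ]
side 140
-130 82 [-130.  -33.  -80.] [-120.   33.   82.] [52. 39. 34.]
-120 5 [-120.  -18.   25.] [-116.   12.   79.] [42. 28. 26.]
-100 1 [-98.   2.  14.] [-98.   2.  14.] [46. 28. 27.]
-90 5 [-89.   9.  -2.] [-81.  11.  13.] [47. 33. 30.]
-80 7 [-79.   5.  -6.] [-72.  11.  12.] [45. 28. 25.]
-70 13 [-69.   2.  -6.] [-61.  11.  10.] [46. 30. 27.]
-60 13 [-60.  -1.  -4.] [-51.  11.  11.] [48. 30. 27.]
-50 14 [-50.  -5.  -6.] [-41.  11.  11.] [48. 31. 27.]
[[251.9740322  304.28870902]
 [243.93073758 304.09368054]]
top 11
-130 11 [-129.   26.  -26.] [-120.   33.   80.] [73. 65. 56.]
[[185.1373588  246.44129338]
 [182.71302644 244.53544443]]
wrist 11387
-130 8777 [-130.   -6.  -79.] [-120.   33.   79.] [45. 30. 29.]
-120 246 [-120.   -7.  -74.] [-118.   31.   75.] [65. 46. 42.]
-110 26 [-109.  -13.   -1.] [-107.   -8.    2.] [94. 88. 87.]
-100 178 [-97.   4.  -2.] [-90.  11.   3.] [45. 36. 31.]
-90 338 [-90.   8. -11.] [-80.  11.  12.] [48. 31. 28.]
-80 619 [-80.   7. -10.] [-70.  11.  12.] [54. 33. 29.]
-70 434 [-70.   8.  -9.] [-60.  11.  10.] [54. 34. 30.]
-60 429 [-60. -11.  -8.] [-50.  11.  10.] [64. 45. 38.]
-50 312 [-50.   5.  -8.] [-40.  11.  10.] [57. 36. 32.]
-40 28 [-40.   8.  -8.] [-38.  11.   8.] [60. 40. 34.]
[[229.20641216 320.1758451 ]
 [257.33024335 319.98325867]]
```

View pics/s5.png

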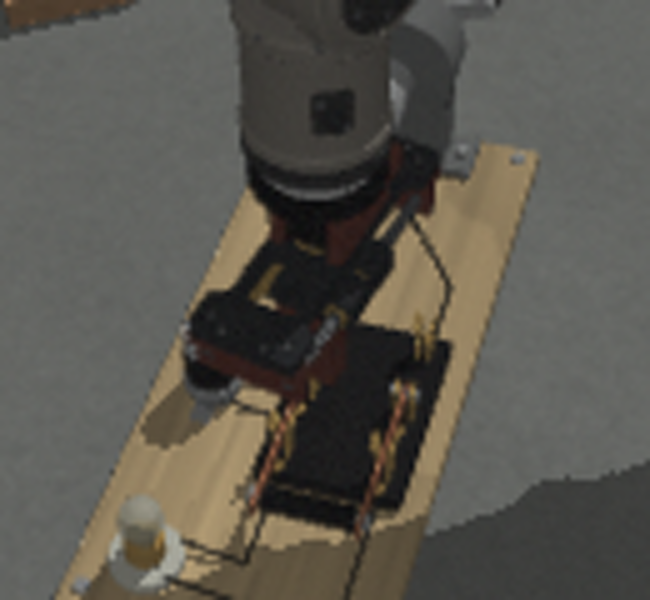

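Both the side and wrist depth put the real fingertips 39 mm behind the reported TCP, and the body 119 mm behind it. I'll apply that offset from here on.

```bash
cat >> h.py <<'E'
TIP=np.array([-39,0,0.5])
def tipgo(target_b):
    s,M=where();tip=s['position']+M@TIP
    print('TIPb',np.round(w2b(tip),1),'dp to go mm',np.round(M.T@(b2w(target_b)-tip),1))
E
python3 -c "
from h import *
tipgo([-50,204,43])"
```

```text
t 7.9 TCPw [496.1 298.3 159.2] TCPb [-54.6 199.8 159.2] gap 0.5 F [-0.7 -0.2  0.5] j7 [ 0.01  0.49 -0.89  1.76  0.44  1.11  0.21]
tool z in board [ 0.203  0.979 -0.018] yaw 1.366 x [ 0.006 -0.02  -1.   ]
TIPb [-54.7 201.1 198.1] dp to go mm [155.1  -2.5   6.7]
```

Call:
apply_moves(jaw=[-0.1, -0.1, -0.1, -0.1], dp=[[0, 0, 0], [0.03, 0, 0], [0.035, 0, 0], [0.03, 0, 0]], turn=[0, 0, 0, 0])

```text
time_s: 8.3
position: [496.7, 296.2, 60.3]
orientation: [-0.42, 0.577, 0.406, 0.571]
contact_force: [0.7, -0.6, -0.0]
finger_gap: 0.334
```

```bash
python3 -c "
from h import *
tipgo([-50,204,43])"
```

```text
t 8.3 TCPw [496.7 296.2  60.3] TCPb [-53.7 197.7  60.3] gap 29.4 F [ 0.7 -0.6 -0. ] j7 [-0.05  0.61 -0.82  1.85  0.56  0.94  0.12]
tool z in board [ 0.203  0.979 -0.018] yaw 1.366 x [ 0.007 -0.02  -1.   ]
TIPb [-53.9 199.   99.3] dp to go mm [56.2 -2.2  6.7]
```

Call:
apply_moves(jaw=[-0.1, -0.1, -0.1, -0.1, -0.1], dp=[[0.0, -0.001, 0.006], [0.02, 0, 0], [0.02, 0, 0], [0.015, 0, 0], [0, 0, 0]], turn=[0, 0, 0, 0, 0])

```text
time_s: 8.8
position: [496.6, 299.5, -1.1]
orientation: [-0.42, 0.58, 0.407, 0.567]
contact_force: [1.3, -0.1, -0.8]
finger_gap: 0.451
```

```bash
python3 -c "
from h import *
tipgo([-50,204,43])"
```

```text
t 8.8 TCPw [496.6 299.5  -1.1] TCPb [-54.3 201.   -1.1] gap 39.7 F [ 1.3 -0.1 -0.8] j7 [-0.1   0.69 -0.76  1.87  0.64  0.86  0.06]
tool z in board [ 0.202  0.979 -0.025] yaw 1.367 x [-0.002 -0.025 -1.   ]
TIPb [-54.1 202.5  37.9] dp to go mm [-5.1 -3.7  2.2]
```

Call:
apply_moves(jaw=[-0.1, -1, -1, -1, -1, -1], dp=[[-0.006, -0.003, 0.002], [0, 0, 0], [0, 0, 0], [0, 0, 0], [0, 0, 0], [0, 0, 0]], turn=[0, 0, 0, 0, 0, 0])

```text
time_s: 9.4
position: [500.9, 300.2, 8.6]
orientation: [-0.421, 0.58, 0.407, 0.567]
contact_force: [0.3, -0.7, -2.2]
finger_gap: 0.223
```

```bash
python3 -c "
from h import *
tipgo([-50,204,43])"
```

```text
t 9.4 TCPw [500.9 300.2   8.6] TCPb [-50.  202.2   8.6] gap 19.6 F [ 0.3 -0.7 -2.2] j7 [-0.1   0.68 -0.76  1.85  0.63  0.88  0.07]
tool z in board [ 0.201  0.979 -0.026] yaw 1.368 x [-0.    -0.027 -1.   ]
TIPb [-49.9 203.7  47.6] dp to go mm [4.6 0.2 0.4]
```

```bash
cat >> h.py <<'E'
def arc(cy,cz,r,a0,a1,n,kind,gy=None):
    # switch: (y,z)=(cy+r cos a, cz+r sin a)
    s,M=where();Mb=BR.T@M;tip=w2b(s['position']+M@TIP)
    a=np.linspace(a0,a1,n+1)
    P=np.array([[0,cy+r*np.cos(t),cz+r*np.sin(t)] if kind=='sw' else [cy+r*np.sin(t),0,cz+r*np.cos(t)] for t in a])
    print('TIPb',tip.round(1))
    for i in range(n):print(np.round(a[i+1],2),(np.diff(P,axis=0)[i]@Mb/1000).round(4).tolist())
E
python3 -c "
from h import *
arc(95,55,110,0,3.1416,14,'sw')"
```

```text
t 9.4 TCPw [500.9 300.2   8.6] TCPb [-50.  202.2   8.6] gap 19.6 F [ 0.3 -0.7 -2.2] j7 [-0.1   0.68 -0.76  1.85  0.63  0.88  0.07]
tool z in board [ 0.201  0.979 -0.026] yaw 1.368 x [-0.    -0.027 -1.   ]
TIPb [-49.9 203.7  47.6]
0.22 [-0.0244, -0.0007, -0.0033]
0.45 [-0.023, -0.0018, -0.0086]
0.67 [-0.0205, -0.0027, -0.0134]
0.9 [-0.0169, -0.0036, -0.0175]
1.12 [-0.0125, -0.0043, -0.0208]
1.35 [-0.0075, -0.0047, -0.023]
1.57 [-0.0021, -0.0049, -0.024]
1.8 [0.0034, -0.0049, -0.0239]
2.02 [0.0088, -0.0046, -0.0226]
2.24 [0.0137, -0.0041, -0.0201]
2.47 [0.0179, -0.0034, -0.0166]
2.69 [0.0212, -0.0025, -0.0123]
2.92 [0.0235, -0.0015, -0.0074]
3.14 [0.0245, -0.0004, -0.0021]
```

Call:
apply_moves(jaw=[-1, -1, -1, -1], dp=[[-0.024, -0.001, -0.003], [-0.023, -0.002, -0.0085], [-0.0205, -0.0025, -0.0135], [0, 0, 0]], turn=[0, 0, 0, 0], grip_force=30)

```text
time_s: 9.8
position: [498.0, 274.9, 78.2]
orientation: [-0.422, 0.58, 0.407, 0.565]
contact_force: [-1.7, -1.4, -0.9]
finger_gap: 0.224
```

```bash
python3 -c "
from h import *
where();import math
tipgo([-50,95+110*math.cos(.67),47.6+110*math.sin(.67)])"
```

```text
t 9.8 TCPw [498.  274.9  78.2] TCPb [-50.  176.7  78.2] gap 19.7 F [-1.7 -1.4 -0.9] j7 [-0.    0.58 -0.84  1.85  0.53  0.98  0.18]
tool z in board [ 0.198  0.98  -0.029] yaw 1.371 x [-0.001 -0.03  -1.   ]
t 9.8 TCPw [498.  274.9  78.2] TCPb [-50.  176.7  78.2] gap 19.7 F [-1.7 -1.4 -0.9] j7 [-0.    0.58 -0.84  1.85  0.53  0.98  0.18]
tool z in board [ 0.198  0.98  -0.029] yaw 1.371 x [-0.001 -0.03  -1.   ]
TIPb [-49.9 178.4 117.2] dp to go mm [1.2 0.7 2.8]
```

Call:
apply_moves(jaw=[-1, -1, -1, -1, -1, -1, -1, -1], dp=[[-0.016, -0.0035, -0.016], [-0.0125, -0.004, -0.02], [-0.0075, -0.0045, -0.023], [-0.002, -0.005, -0.024], [0.0035, -0.005, -0.024], [0.009, -0.0045, -0.0225], [0.014, -0.004, -0.02], [0, 0, 0]], turn=[0, 0, 0, 0, 0, 0, 0, 0])

```text
time_s: 10.6
position: [479.6, 121.6, 93.0]
orientation: [-0.423, 0.577, 0.41, 0.566]
contact_force: [1.7, 3.1, -4.9]
finger_gap: 0.222
```

```bash
python3 -c "
from h import *
import math
tipgo([-50,95+110*math.cos(2.24),47.6+110*math.sin(2.24)])
arc(95,55,110,2.24,3.14,4,'sw')"
```

```text
t 10.6 TCPw [479.6 121.6  93. ] TCPb [-50.1  22.3  93. ] gap 19.5 F [ 1.7  3.1 -4.9] j7 [ 0.33  0.44 -0.88  2.01  0.46  0.9   0.45]
tool z in board [ 0.192  0.981 -0.024] yaw 1.378 x [ 0.001 -0.025 -1.   ]
TIPb [-50.1  23.8 131.9] dp to go mm [-2.   0.5  2.9]
t 10.6 TCPw [479.6 121.6  93. ] TCPb [-50.1  22.3  93. ] gap 19.5 F [ 1.7  3.1 -4.9] j7 [ 0.33  0.44 -0.88  2.01  0.46  0.9   0.45]
tool z in board [ 0.192  0.981 -0.024] yaw 1.378 x [ 0.001 -0.025 -1.   ]
TIPb [-50.1  23.8 131.9]
2.47 [0.0178, -0.0033, -0.0168]
2.69 [0.0212, -0.0024, -0.0124]
2.92 [0.0235, -0.0014, -0.0075]
3.14 [0.0246, -0.0004, -0.0022]
```

Call:
apply_moves(jaw=[-1, -1, -1, -1, -1], dp=[[0.0165, -0.003, -0.0155], [0.0205, -0.0025, -0.012], [0.023, -0.0015, -0.0075], [0.022, -0.0005, -0.0022], [0, 0, 0]], turn=[0, 0, 0, 0, 0])

```text
time_s: 11.1
position: [474.9, 81.6, 12.8]
orientation: [-0.426, 0.578, 0.409, 0.563]
contact_force: [0.2, -2.7, -1.8]
finger_gap: 0.222
```

```bash
python3 -c "
from h import *
tipgo([-50,-15,47.6])"
```

```text
t 11.1 TCPw [474.9  81.6  12.8] TCPb [-50.2 -17.9  12.8] gap 19.6 F [ 0.2 -2.7 -1.8] j7 [ 0.31  0.54 -0.78  2.1   0.6   0.75  0.4 ]
tool z in board [ 0.189  0.981 -0.031] yaw 1.38 x [ 0.001 -0.032 -0.999]
TIPb [-50.1 -16.2  51.8] dp to go mm [4.1 0.1 1.3]
```

Call:
apply_moves(jaw=[-1, -1, -1], dp=[[0.005, 0, 0.001], [0.002, 0, 0], [0, 0, 0]], turn=[0, 0, 0])

```text
time_s: 11.4
position: [474.8, 81.2, 8.4]
orientation: [-0.427, 0.581, 0.407, 0.561]
contact_force: [-1.9, -4.0, -2.1]
finger_gap: 0.223
```

```bash
python3 -c "
from h import *
tipgo([-50,-15,47.6])
p,d=grab_frame('side');zoom(p,140,310,240,370,3.5,'pics/s6.png')"
```

```text
t 11.4 TCPw [474.8  81.2   8.4] TCPb [-50.1 -18.4   8.4] gap 19.7 F [-1.9 -4.  -2.1] j7 [ 0.3   0.55 -0.77  2.1   0.61  0.75  0.38]
tool z in board [ 0.189  0.981 -0.04 ] yaw 1.381 x [-0.001 -0.04  -0.999]
TIPb [-50.  -16.3  47.3] dp to go mm [-0.3  0.2  1.3]
```

View pics/s6.png

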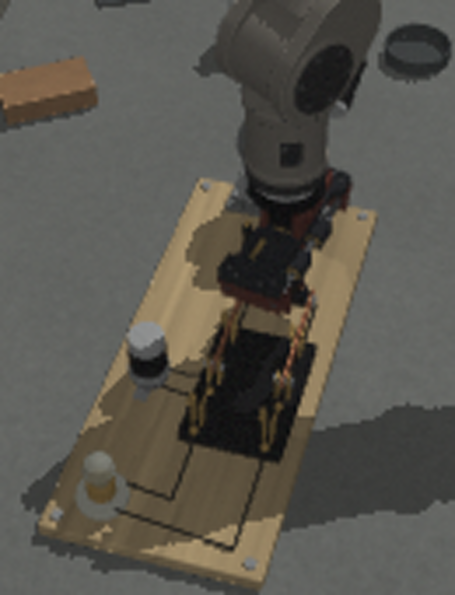

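The blades are down on the generator side. I'll release, rise, and turn to the crank orientation.

Call:
apply_moves(jaw=[-0.1, -0.1, -0.1, -0.1, -0.1, -0.1, -0.1, -0.1], dp=[[0, 0, 0], [0, 0, 0], [0, 0, 0], [-0.02, 0, 0], [-0.04, 0, 0], [-0.04, 0, 0], [-0.04, 0, 0], [-0.04, 0, 0]], turn=[0, 0, 0, 0, 0, 0, 0, 0])

```text
time_s: 12.25
position: [475.8, 94.0, 193.8]
orientation: [-0.426, 0.578, 0.411, 0.562]
contact_force: [1.4, -0.3, 1.3]
finger_gap: 0.447
```

Call:
apply_moves(jaw=[-0.1, -0.1, -0.1, -0.1, -0.1, -0.1, -0.1, -0.1, -0.1, -0.1, -0.1], dp=[[-0.02, 0, 0], [0, 0, 0], [0, 0, 0], [0, 0, 0], [0, 0, 0], [0, 0, 0], [0, 0, 0], [0, 0, 0], [0, 0, 0], [0, 0, 0], [0, 0, 0]], turn=[0.137, 0.137, 0.137, 0.137, 0.137, 0.137, 0.137, 0.137, 0.137, 0.137, 0])

```text
time_s: 13.35
position: [483.7, 105.6, 227.1]
orientation: [0.048, 0.697, -0.061, 0.713]
contact_force: [0.2, -0.2, -0.2]
finger_gap: 0.449
```

```bash
python3 - <<'E'
from h import *
s,M=where();tipgo([-55,-278,200])
rr,cc=np.mgrid[0:400,0:640]
p,d=grab_frame('top');B=w2b(unproj('top',rr.ravel(),cc.ravel(),d.ravel()));x,y,z=B.T;g=p.reshape(-1,3).max(1)
m=(y<-225)&(y>-320)&(abs(x)<90)&(z>40)&(z<190)&(g<60);print(np.round(np.percentile(B[m],[2,50,98],axis=0)),m.sum())
p,d=grab_frame('side');zoom(p,140,310,240,370,3.5,'pics/s7.png')
p,d=grab_frame('wrist');cv2.imwrite('pics/w7.png',p[...,::-1])
E
```

```text
t 13.35 TCPw [483.7 105.6 227.1] TCPb [-44.2   6.9 227.1] gap 39.5 F [ 0.2 -0.2 -0.2] j7 [ 0.31  0.2  -0.75  1.89  0.18  1.1  -0.67]
tool z in board [ 0.999 -0.035  0.023] yaw -0.035 x [ 0.023 -0.017 -1.   ]
t 13.35 TCPw [483.7 105.6 227.1] TCPb [-44.2   6.9 227.1] gap 39.5 F [ 0.2 -0.2 -0.2] j7 [ 0.31  0.2  -0.75  1.89  0.18  1.1  -0.67]
tool z in board [ 0.999 -0.035  0.023] yaw -0.035 x [ 0.023 -0.017 -1.   ]
TIPb [-44.6   7.6 266.1] dp to go mm [  70.8 -284.6   -1.9]
[[ -65. -304.  149.]
 [ -58. -266.  159.]
 [ -48. -228.  166.]] 119
```

View pics/s7.png

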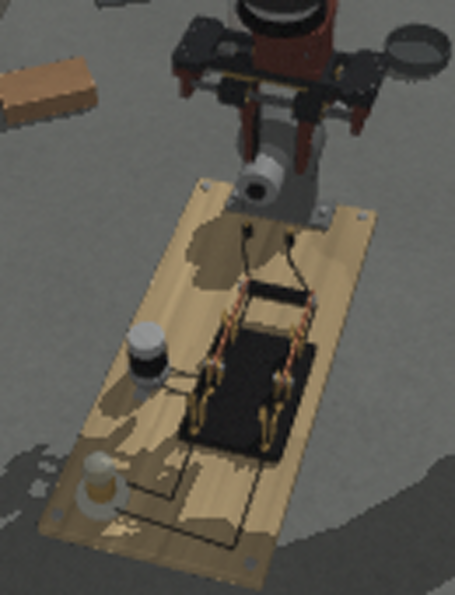

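View pics/w7.png

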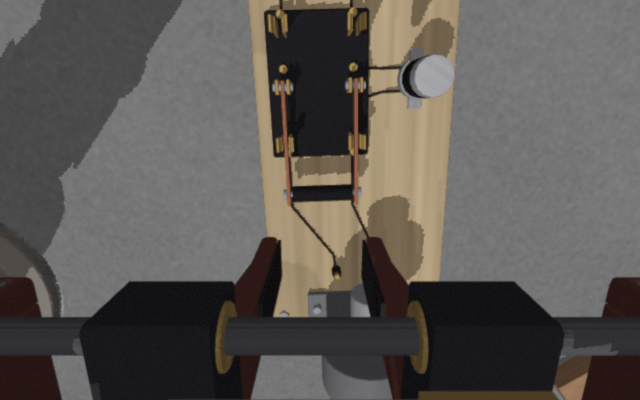

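```bash
python3 - <<'E'
from h import *
s=get_state();pose=(s['position'],s['orientation']);p,d=grab_frame('wrist')
rr,cc=np.mgrid[0:400,0:640]
B=w2b(unproj('wrist',rr.ravel(),cc.ravel(),d.ravel(),pose)).reshape(400,640,3)
for r in(186,189,192,195,198):print([np.round(B[r,c]).astype(int).tolist() for c in(300,323,345)])
E
```

```text
[[-63, -8, 56], [-38, -8, 59], [-15, -9, 59]]
[[-63, -10, 61], [-38, -11, 62], [-15, -11, 63]]
[[-63, -13, 63], [-38, -14, 62], [-15, -15, 62]]
[[-63, -15, 64], [-38, -16, 64], [-15, -17, 65]]
[[-63, -19, 64], [-39, -20, 63], [-15, -21, 64]]
```

Call:
apply_moves(jaw=[0, 0, 0, 0, 0, 0, 0, 0, 0, 0], dp=[[0, -0.02, 0], [0, -0.035, -0.001], [0, -0.035, -0.001], [0, -0.035, -0.001], [0, -0.035, -0.001], [0, -0.035, -0.001], [0, -0.035, -0.001], [0, -0.035, -0.001], [0, -0.015, 0], [0, 0, 0]], turn=[-0.035, 0, 0, 0, 0, 0, 0, 0, 0, 0])

```text
time_s: 14.55
position: [446.3, -181.8, 231.6]
orientation: [0.025, 0.698, -0.037, 0.715]
contact_force: [0.3, 0.2, -0.2]
finger_gap: 0.498
```

```bash
python3 - <<'E'
from h import *
s,M=where();tipgo([-54.5,-278,138])
pose=(s['position'],s['orientation'])
p,d=grab_frame('wrist');cv2.imwrite('pics/w8.png',p[...,::-1])
p,d=grab_frame('side');zoom(p,100,250,260,400,4,'pics/s8.png')
E
```

```text
t 14.55 TCPw [ 446.3 -181.8  231.6] TCPb [ -47.5 -282.8  231.6] gap 43.8 F [ 0.3  0.2 -0.2] j7 [ 0.75  0.13 -0.54  1.93  0.09  1.07  0.08]
tool z in board [0.999 0.03  0.024] yaw 0.03 x [ 0.024 -0.015 -1.   ]
t 14.55 TCPw [ 446.3 -181.8  231.6] TCPb [ -47.5 -282.8  231.6] gap 43.8 F [ 0.3  0.2 -0.2] j7 [ 0.75  0.13 -0.54  1.93  0.09  1.07  0.08]
tool z in board [0.999 0.03  0.024] yaw 0.03 x [ 0.024 -0.015 -1.   ]
TIPb [ -47.9 -282.2  270.6] dp to go mm [132.4   6.5  -9.6]
```

View pics/w8.png

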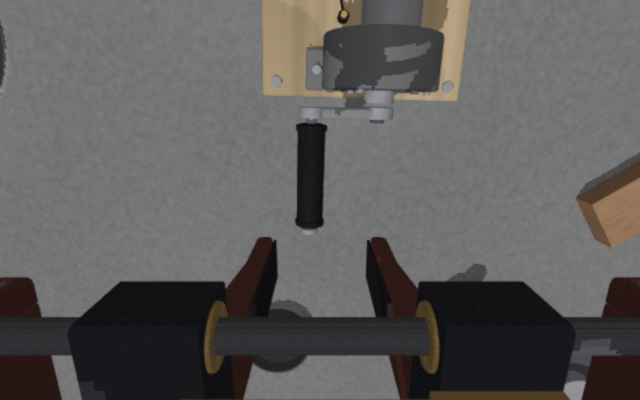

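View pics/s8.png

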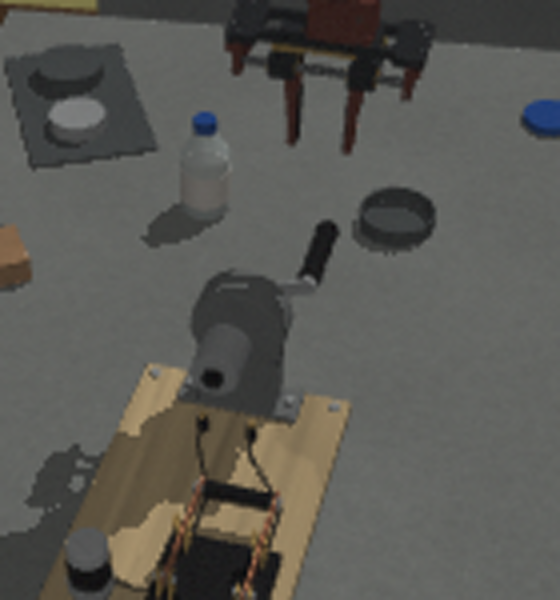

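Switch handle top reads z≈64 at y≈-15, so it is home. The crank handle is clearly visible at cols 297–325, rows 125–228. I'll measure it with the wrist depth.

```bash
python3 - <<'E'
from h import *
s=get_state();pose=(s['position'],s['orientation']);p,d=grab_frame('wrist')
rr,cc=np.mgrid[0:400,0:640]
B=w2b(unproj('wrist',rr.ravel(),cc.ravel(),d.ravel(),pose)).reshape(400,640,3)
from scipy.optimize import least_squares
m=(rr>130)&(rr<222)&(cc>290)&(cc<332)&(B[...,2]>120)
P=B[m];print(len(P),P.min(0).round(),P.max(0).round())
f=least_squares(lambda v:np.hypot(P[:,0]-v[0],P[:,2]-v[1])-11,[-55,150],loss='soft_l1');print(f.x,f.cost, 'q',np.arctan2(f.x[0],f.x[1]-125),np.hypot(f.x[0],f.x[1]-125))
E
```

```text
2475 [ -66. -304.  148.] [ -42. -203.  431.]
[-53.86865414 148.95621188] 2830.692109625461 q -1.1523458850617048 58.95533891309135
```

Call:
apply_moves(jaw=[0, 0, 0, 0, 0, 0], dp=[[0, 0.003, -0.009], [0.03, 0, 0], [0.035, 0, 0], [0.03, 0, 0], [0.015, 0, 0], [0, 0, 0]], turn=[0.03, 0, 0, 0, 0, 0])

```text
time_s: 15.3
position: [441.2, -167.1, 120.1]
orientation: [0.032, 0.696, -0.043, 0.716]
contact_force: [-0.1, -0.7, 0.5]
finger_gap: 0.497
```

```bash
python3 - <<'E'
from h import *
tipgo([-54.5,-280,134])
E
```

```text
t 15.3 TCPw [ 441.2 -167.1  120.1] TCPb [ -54.3 -268.9  120.1] gap 43.8 F [-0.1 -0.7  0.5] j7 [ 0.69  0.25 -0.54  2.09  0.19  0.82 -0.06]
tool z in board [1.    0.012 0.029] yaw 0.012 x [ 0.029 -0.014 -0.999]
TIPb [ -54.9 -268.4  159.1] dp to go mm [ 25.3 -11.3  -0.4]
```

Call:
apply_moves(jaw=[0, 0, 0, -1, -1, -1, -1, -1, -1], dp=[[0, -0.011, 0], [0.012, 0, 0], [0.012, 0, 0], [0, 0, 0], [0, 0, 0], [0, 0, 0], [0, 0, 0], [0, 0, 0], [0, 0, 0]], turn=[0.012, 0, 0, 0, 0, 0, 0, 0, 0], grip_force=20)

```text
time_s: 16.2
position: [441.1, -178.3, 97.4]
orientation: [0.036, 0.695, -0.048, 0.716]
contact_force: [-0.0, 0.6, -2.5]
finger_gap: 0.246
```

```bash
python3 - <<'E'
from h import *
tipgo([-54.5,-280,134])
p,d=grab_frame('wrist');cv2.imwrite('pics/w9.png',p[...,::-1])
arc(0,125,60,-1.15,-1.15+2*np.pi,24,'cr')
E
```

```text
t 16.2 TCPw [ 441.1 -178.3   97.4] TCPb [ -53.1 -280.    97.4] gap 21.7 F [-0.   0.6 -2.5] j7 [ 0.69  0.29 -0.52  2.1   0.22  0.77 -0.08]
tool z in board [ 1.    -0.001  0.031] yaw -0.001 x [ 0.031 -0.015 -0.999]
TIPb [ -53.8 -279.4  136.3] dp to go mm [ 2.3 -0.6 -0.8]
t 16.25 TCPw [ 441.  -178.3   97.3] TCPb [ -53.1 -280.    97.3] gap 21.4 F [-1.5 -1.1 -1.7] j7 [ 0.69  0.29 -0.52  2.1   0.22  0.77 -0.08]
tool z in board [ 1.    -0.001  0.031] yaw -0.001 x [ 0.031 -0.015 -0.999]
TIPb [ -53.8 -279.4  136.3]
-0.89 [-0.0131, -0.0002, 0.0086]
-0.63 [-0.0104, -0.0001, 0.0117]
-0.36 [-0.007, -0.0001, 0.014]
-0.1 [-0.0032, -0.0, 0.0153]
0.16 [0.0009, 0.0, 0.0156]
0.42 [0.0049, 0.0001, 0.0149]
0.68 [0.0086, 0.0001, 0.0131]
0.94 [0.0117, 0.0002, 0.0104]
1.21 [0.014, 0.0002, 0.007]
1.47 [0.0153, 0.0002, 0.0032]
1.73 [0.0156, 0.0002, -0.0009]
1.99 [0.0149, 0.0002, -0.0049]
2.25 [0.0131, 0.0002, -0.0086]
2.52 [0.0104, 0.0001, -0.0117]
2.78 [0.007, 0.0001, -0.014]
3.04 [0.0032, 0.0, -0.0153]
3.3 [-0.0009, -0.0, -0.0156]
3.56 [-0.0049, -0.0001, -0.0149]
3.82 [-0.0086, -0.0001, -0.0131]
4.09 [-0.0117, -0.0002, -0.0104]
4.35 [-0.014, -0.0002, -0.007]
4.61 [-0.0153, -0.0002, -0.0032]
4.87 [-0.0156, -0.0002, 0.0009]
5.13 [-0.0149, -0.0002, 0.0049]
```

View pics/w9.png

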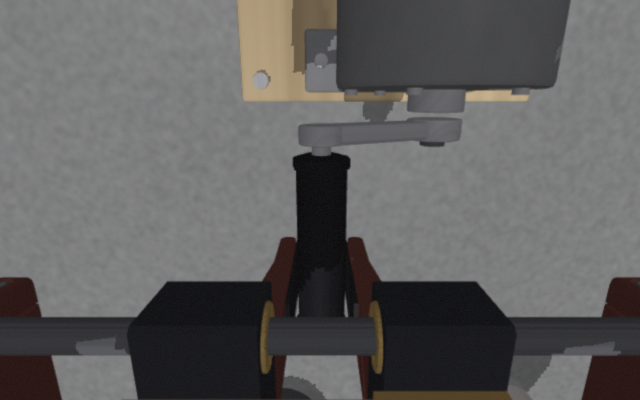

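The handle is held between the pads (gap 21.5 mm for the 22 mm grip). I'll start cranking with a short first segment.

Call:
apply_moves(jaw=[-1, -1, -1, -1, -1, -1], dp=[[-0.013, 0, 0.0085], [-0.0105, 0, 0.0117], [-0.007, 0, 0.014], [-0.003, 0, 0.0153], [0.001, 0, 0.0156], [0.005, 0, 0.015]], turn=[0, 0, 0, 0, 0, 0])

```text
time_s: 16.85
position: [518.5, -187.5, 127.4]
orientation: [0.036, 0.697, -0.049, 0.715]
contact_force: [-2.5, 1.7, -1.4]
finger_gap: 0.245
```

```bash
cat >> h.py <<'E'
def crank(n=12,step=2*np.pi/24,off=(1.0,-13.2),yt=-280,gain=1.0):
    s,M=where();Mb=BR.T@M;tip=w2b(s['position']+M@TIP)
    h=tip-np.array([off[0],0,off[1]]);q=np.arctan2(h[0],h[2]-125);r=np.hypot(h[0],h[2]-125)
    print('TIPb',tip.round(1),'q mod',round(q,3),'turns-from-start mod',round(((q+1.152)%(2*np.pi))/2/np.pi,3),'r',round(r,1))
    a=q+step*np.arange(n+1);P=np.c_[60*np.sin(a),np.full(n+1,yt),125+60*np.cos(a)]
    P[0]=h
    for i in range(n):
        dd=(P[i+1]-P[i])
        print(round(a[i+1],2),(dd@Mb/1000).round(4).tolist())
E
python3 -c "
from h import *
crank(12)"
```

```text
t 16.85 TCPw [ 518.5 -187.5  127.4] TCPb [  24.9 -280.1  127.4] gap 21.6 F [-2.5  1.7 -1.4] j7 [ 0.64  0.37 -0.51  1.91  0.24  0.9  -0.11]
tool z in board [ 1.    -0.002  0.026] yaw -0.002 x [ 0.026 -0.016 -1.   ]
TIPb [  24.4 -279.4  166.4] q mod 0.404 turns-from-start mod 0.248 r 59.4
0.67 [0.0078, -0.0004, 0.0135]
0.93 [0.0115, 0.0002, 0.0107]
1.19 [0.0138, 0.0002, 0.0073]
1.45 [0.0153, 0.0002, 0.0035]
1.71 [0.0157, 0.0002, -0.0006]
1.98 [0.015, 0.0002, -0.0046]
2.24 [0.0133, 0.0002, -0.0083]
2.5 [0.0107, 0.0001, -0.0115]
2.76 [0.0073, 0.0001, -0.0138]
3.02 [0.0035, 0.0, -0.0153]
3.28 [-0.0006, -0.0, -0.0157]
3.55 [-0.0046, -0.0001, -0.015]
```

Excellent tracking and low force. Continuing.

Call:
apply_moves(jaw=[-1, -1, -1, -1, -1, -1, -1, -1, -1, -1, -1, -1], dp=[[0.008, 0, 0.0135], [0.0115, 0, 0.0107], [0.0138, 0, 0.0073], [0.0153, 0, 0.0035], [0.0157, 0, -0.0006], [0.015, 0, -0.0046], [0.0133, 0, -0.0083], [0.0107, 0, -0.0115], [0.0073, 0, -0.0138], [0.0035, 0, -0.0153], [-0.0006, 0, -0.0157], [-0.0046, 0, -0.015]], turn=[0, 0, 0, 0, 0, 0, 0, 0, 0, 0, 0, 0])

```text
time_s: 18.05
position: [471.6, -181.9, 12.3]
orientation: [0.036, 0.698, -0.048, 0.713]
contact_force: [2.4, 0.1, -2.4]
finger_gap: 0.247
```

```bash
python3 -c "
from h import *
crank(12)"
```

```text
t 18.05 TCPw [ 471.6 -181.9   12.3] TCPb [ -22.4 -280.    12.3] gap 21.7 F [ 2.4  0.1 -2.4] j7 [ 0.6   0.47 -0.45  2.09  0.37  0.63 -0.22]
tool z in board [1.    0.    0.022] yaw 0.0 x [ 0.022 -0.016 -1.   ]
TIPb [ -22.8 -279.4   51.3] q mod -2.767 turns-from-start mod 0.743 r 65.0
-2.51 [-0.0125, -0.0008, -0.0116]
-2.24 [-0.0111, -0.0002, -0.011]
-1.98 [-0.0136, -0.0002, -0.0078]
-1.72 [-0.0151, -0.0002, -0.004]
-1.46 [-0.0157, -0.0003, 0.0001]
-1.2 [-0.0151, -0.0002, 0.0041]
-0.93 [-0.0135, -0.0002, 0.0079]
-0.67 [-0.011, -0.0002, 0.0111]
-0.41 [-0.0078, -0.0001, 0.0136]
-0.15 [-0.004, -0.0001, 0.0151]
0.11 [0.0001, -0.0, 0.0157]
0.37 [0.0041, 0.0001, 0.0151]
```

Call:
apply_moves(jaw=[-1, -1, -1, -1, -1, -1, -1, -1, -1, -1, -1, -1], dp=[[-0.0125, 0, -0.0116], [-0.011, 0, -0.011], [-0.0136, 0, -0.0078], [-0.0151, 0, -0.004], [-0.0157, 0, 0], [-0.0151, 0, 0.0041], [-0.0135, 0, 0.0079], [-0.011, 0, 0.0111], [-0.0078, 0, 0.0136], [-0.004, 0, 0.0151], [0, 0, 0.0157], [0.0041, 0, 0.0151]], turn=[0, 0, 0, 0, 0, 0, 0, 0, 0, 0, 0, 0])

```text
time_s: 19.25
position: [518.5, -187.3, 125.3]
orientation: [0.037, 0.693, -0.047, 0.719]
contact_force: [-1.3, 0.9, 1.8]
finger_gap: 0.249
```

```bash
python3 -c "
from h import *
crank(12)"
```

```text
t 19.25 TCPw [ 518.5 -187.3  125.3] TCPb [  24.8 -279.8  125.3] gap 21.9 F [-1.3  0.9  1.8] j7 [ 0.65  0.37 -0.52  1.92  0.25  0.88 -0.11]
tool z in board [ 0.999 -0.001  0.037] yaw -0.001 x [ 0.037 -0.012 -0.999]
TIPb [  23.9 -279.3  164.3] q mod 0.411 turns-from-start mod 0.249 r 57.2
0.67 [0.0061, -0.0006, 0.0143]
0.93 [0.0117, 0.0002, 0.0104]
1.2 [0.014, 0.0002, 0.0071]
1.46 [0.0153, 0.0002, 0.0032]
1.72 [0.0156, 0.0002, -0.0009]
1.98 [0.0149, 0.0002, -0.0049]
2.24 [0.0131, 0.0001, -0.0086]
2.51 [0.0104, 0.0001, -0.0117]
2.77 [0.0071, 0.0001, -0.014]
3.03 [0.0032, 0.0, -0.0153]
3.29 [-0.0009, -0.0, -0.0156]
3.55 [-0.0049, -0.0001, -0.0149]
```

Call:
apply_moves(jaw=[-1, -1, -1, -1, -1, -1, -1, -1, -1, -1, -1, -1], dp=[[0.006, 0, 0.0143], [0.0115, 0, 0.0104], [0.0135, 0, 0.0071], [0.0148, 0, 0.0032], [0.015, 0, -0.0009], [0.0143, 0, -0.0049], [0.0126, 0, -0.0086], [0.01, 0, -0.0117], [0.0066, 0, -0.014], [0.003, 0, -0.0153], [-0.001, 0, -0.0156], [-0.005, 0, -0.015]], turn=[0, 0, 0, 0, 0, 0, 0, 0, 0, 0, 0, 0])

```text
time_s: 20.45
position: [473.9, -182.1, 13.8]
orientation: [0.037, 0.691, -0.047, 0.72]
contact_force: [0.8, 1.2, -3.7]
finger_gap: 0.244
```

```bash
python3 -c "
from h import *
crank(12)"
```

```text
t 20.45 TCPw [ 473.9 -182.1   13.8] TCPb [ -20.  -279.9   13.8] gap 21.4 F [ 0.8  1.2 -3.7] j7 [ 0.62  0.47 -0.46  2.1   0.37  0.61 -0.22]
tool z in board [ 0.999 -0.     0.042] yaw -0.0 x [ 0.042 -0.011 -0.999]
TIPb [ -21.2 -279.5   52.8] q mod -2.782 turns-from-start mod 0.741 r 63.0
-2.52 [-0.0107, -0.0007, -0.0123]
-2.26 [-0.0112, -0.0001, -0.011]
-2.0 [-0.0136, -0.0002, -0.0077]
-1.74 [-0.0152, -0.0002, -0.0039]
-1.47 [-0.0157, -0.0002, 0.0001]
-1.21 [-0.0151, -0.0002, 0.0042]
-0.95 [-0.0135, -0.0002, 0.008]
-0.69 [-0.011, -0.0001, 0.0112]
-0.43 [-0.0077, -0.0001, 0.0136]
-0.16 [-0.0039, -0.0, 0.0152]
0.1 [0.0001, 0.0, 0.0157]
0.36 [0.0042, 0.0, 0.0151]
```

Call:
apply_moves(jaw=[-1, -1, -1, -1, -1, -1, -1, -1, -1, -1, -1, -1], dp=[[-0.0107, 0, -0.0123], [-0.0112, 0, -0.011], [-0.0136, 0, -0.0077], [-0.0152, 0, -0.0039], [-0.0157, 0, 0], [-0.0151, 0, 0.0042], [-0.0135, 0, 0.008], [-0.011, 0, 0.0112], [-0.0077, 0, 0.0136], [-0.0039, 0, 0.0152], [0, 0, 0.0157], [0.0042, 0, 0.0151]], turn=[0, 0, 0, 0, 0, 0, 0, 0, 0, 0, 0, 0])

```text
time_s: 21.65
position: [519.0, -187.3, 125.3]
orientation: [0.038, 0.685, -0.047, 0.726]
contact_force: [-3.7, 2.4, -2.7]
finger_gap: 0.243
```

```bash
python3 -c "
from h import *
crank(12)"
```

```text
t 21.65 TCPw [ 519.  -187.3  125.3] TCPb [  25.3 -279.8  125.3] gap 21.4 F [-3.7  2.4 -2.7] j7 [ 0.67  0.36 -0.54  1.93  0.25  0.85 -0.11]
tool z in board [ 0.998 -0.002  0.059] yaw -0.002 x [ 0.059 -0.009 -0.998]
TIPb [  23.5 -279.4  164.3] q mod 0.405 turns-from-start mod 0.248 r 57.1
0.67 [0.0062, -0.0005, 0.0143]
0.93 [0.0118, 0.0001, 0.0103]
1.19 [0.0141, 0.0001, 0.0068]
1.45 [0.0154, 0.0001, 0.003]
1.71 [0.0156, 0.0001, -0.0011]
1.98 [0.0148, 0.0001, -0.0051]
2.24 [0.013, 0.0001, -0.0088]
2.5 [0.0103, 0.0001, -0.0118]
2.76 [0.0068, 0.0, -0.0141]
3.02 [0.003, -0.0, -0.0154]
3.29 [-0.0011, -0.0, -0.0156]
3.55 [-0.0051, -0.0001, -0.0148]
```

Call:
apply_moves(jaw=[-1, -1, -1, -1, -1, -1, -1, -1, -1, -1, -1, -1], dp=[[0.006, 0, 0.0143], [0.0115, 0, 0.0103], [0.0136, 0, 0.0068], [0.0149, 0, 0.003], [0.015, 0, -0.0011], [0.0142, 0, -0.0051], [0.0125, 0, -0.0088], [0.0099, 0, -0.0118], [0.0064, 0, -0.0141], [0.003, 0, -0.0154], [-0.0011, 0, -0.0156], [-0.0051, 0, -0.0148]], turn=[0, 0, 0, 0, 0, 0, 0, 0, 0, 0, 0, 0])

```text
time_s: 22.85
position: [476.1, -182.2, 12.7]
orientation: [0.038, 0.683, -0.047, 0.728]
contact_force: [1.4, 0.5, -6.1]
finger_gap: 0.247
```

```bash
python3 -c "
from h import *
crank(7)"
```

```text
t 22.85 TCPw [ 476.1 -182.2   12.7] TCPb [ -17.9 -279.8   12.7] gap 21.7 F [ 1.4  0.5 -6.1] j7 [ 0.63  0.46 -0.47  2.11  0.38  0.58 -0.23]
tool z in board [ 0.998 -0.002  0.064] yaw -0.002 x [ 0.064 -0.009 -0.998]
TIPb [ -19.9 -279.4   51.6] q mod -2.808 turns-from-start mod 0.736 r 63.7
-2.55 [-0.0113, -0.0007, -0.0121]
-2.28 [-0.0111, -0.0001, -0.011]
-2.02 [-0.0136, -0.0001, -0.0078]
-1.76 [-0.0152, -0.0001, -0.004]
-1.5 [-0.0157, -0.0001, 0.0001]
-1.24 [-0.0151, -0.0001, 0.0041]
-0.98 [-0.0135, -0.0001, 0.0079]
```

Call:
apply_moves(jaw=[-1, -1, -1, -1, -1, -1, -1, -1], dp=[[-0.0113, 0, -0.0121], [-0.0111, 0, -0.011], [-0.0136, 0, -0.0078], [-0.0152, 0, -0.004], [-0.0157, 0, 0], [-0.0151, 0, 0.0041], [-0.003, 0, 0.002], [0, 0, 0]], turn=[0, 0, 0, 0, 0, 0, 0, 0])

```text
time_s: 23.65
position: [446.8, -178.7, 98.8]
orientation: [0.038, 0.675, -0.048, 0.735]
contact_force: [-0.4, 0.3, -1.2]
finger_gap: 0.244
```

```bash
python3 -c "
from h import *
crank(1)"
```

```text
t 23.65 TCPw [ 446.8 -178.7   98.8] TCPb [ -47.4 -279.7   98.8] gap 21.5 F [-0.4  0.3 -1.2] j7 [ 0.75  0.27 -0.57  2.13  0.23  0.71 -0.08]
tool z in board [ 0.996 -0.003  0.086] yaw -0.003 x [ 0.086 -0.008 -0.996]
TIPb [ -50.2 -279.4  137.7] q mod -1.102 turns-from-start mod 0.008 r 57.4
-0.84 [-0.0135, -0.0007, 0.0077]
```

Call:
apply_moves(jaw=[-1, -1, 0, 0, 0, 0, 0, 0, 0, 0], dp=[[0, 0, 0], [0, 0, 0], [0, 0, 0], [0, 0, 0], [0, 0, 0], [-0.03, 0, 0], [-0.035, 0, 0], [-0.035, 0, 0], [-0.03, 0, 0], [0, 0, 0]], turn=[0, 0, 0, 0, 0, 0, 0, 0, 0, 0])

```text
time_s: 24.65
position: [432.3, -175.3, 228.8]
orientation: [0.039, 0.678, -0.046, 0.733]
contact_force: [1.1, 0.3, -0.2]
finger_gap: 0.501
```

```bash
python3 - <<'E'
from h import *
s,M=where();pose=(s['position'],s['orientation']);p,d=grab_frame('wrist');cv2.imwrite('pics/w10.png',p[...,::-1])
rr,cc=np.mgrid[0:400,0:640]
B=w2b(unproj('wrist',rr.ravel(),cc.ravel(),d.ravel(),pose)).reshape(400,640,3)
m=(p.max(2)<60)&(B[...,2]>135)&(B[...,2]<175)&(B[...,1]<-226)&(B[...,1]>-306)&(abs(B[...,0]+55)<25)
from scipy.optimize import least_squares
P=B[m];print(len(P),P.min(0).round(),P.max(0).round())
f=least_squares(lambda v:np.hypot(P[:,0]-v[0],P[:,2]-v[1])-11,[-55,150],loss='soft_l1');print(f.x,'q',np.arctan2(f.x[0],f.x[1]-125),np.hypot(f.x[0],f.x[1]-125))
tipgo([-50,-16,200])
E
```

```text
t 24.65 TCPw [ 432.3 -175.3  228.8] TCPb [ -62.2 -278.1  228.8] gap 44.1 F [ 1.1  0.3 -0.2] j7 [ 0.85  0.08 -0.61  2.    0.05  1.    0.1 ]
tool z in board [ 0.997 -0.003  0.078] yaw -0.003 x [ 0.078 -0.005 -0.997]
2735 [ -63. -306.  150.] [ -40. -226.  168.]
[-51.40476811 153.93724518] q -1.0580808842293408 58.98995120680651
t 24.7 TCPw [ 431.2 -175.2  226.8] TCPb [ -63.3 -278.1  226.8] gap 44.1 F [-0.3  0.2 -0.1] j7 [ 0.85  0.08 -0.61  2.    0.05  1.    0.09]
tool z in board [ 0.997 -0.003  0.075] yaw -0.003 x [ 0.075 -0.004 -0.997]
TIPb [ -65.7 -277.9  265.7] dp to go mm [ 65.7 262.2  10. ]
```

View pics/w10.png

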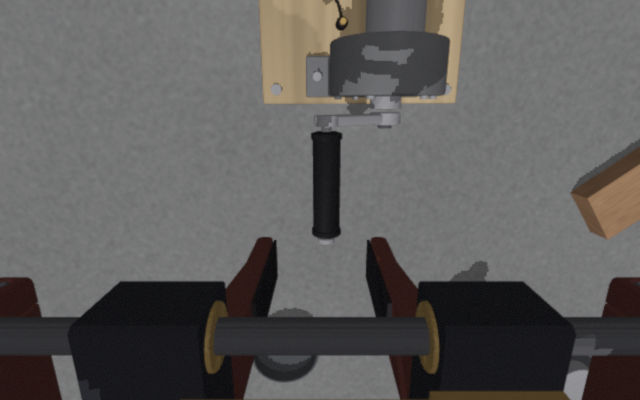

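The handle is back within about 5 mm of its start position (q −1.06 vs −1.15). Now to the switch.

Call:
apply_moves(jaw=[-0.1, -0.1, -0.1, -0.1, -0.1, -0.1, -0.1, -0.1, -0.1], dp=[[0, 0.02, 0.002], [0, 0.035, 0.002], [0, 0.035, 0.002], [0, 0.035, 0.002], [0, 0.035, 0.002], [0, 0.035, 0.002], [0, 0.035, 0], [0, 0.02, 0], [0, 0, 0]], turn=[0, 0, 0, 0, 0, 0, 0, 0, 0])

```text
time_s: 25.6
position: [467.6, 78.6, 213.7]
orientation: [0.042, 0.685, -0.046, 0.725]
contact_force: [-0.2, 0.8, 0.6]
finger_gap: 0.448
```

Call:
apply_moves(jaw=[-0.1, -0.1, -0.1, -0.1, -0.1, -0.1, -0.1, -0.1, -0.1, -0.1, -0.1], dp=[[0, 0, 0], [0, 0, 0], [0, 0, 0], [0, 0, 0], [0, 0, 0], [0, 0, 0], [0, 0, 0], [0, 0, 0], [0, 0, 0], [0, 0, 0], [0, 0, 0]], turn=[-0.137, -0.137, -0.137, -0.137, -0.137, -0.137, -0.137, -0.137, -0.137, -0.137, 0])

```text
time_s: 26.7
position: [458.2, 63.8, 199.0]
orientation: [-0.436, 0.559, 0.415, 0.57]
contact_force: [1.0, -0.7, 0.1]
finger_gap: 0.448
```

```bash
python3 - <<'E'
from h import *
tipgo([-50,-15,45])
p,d=grab_frame('side');zoom(p,100,310,240,370,2.8,'pics/s11.png')
E
```

```text
t 26.7 TCPw [458.2  63.8 199. ] TCPb [-64.6 -37.6 199. ] gap 39.4 F [ 1.  -0.7  0.1] j7 [ 0.65  0.22 -1.04  2.    0.25  1.03  0.78]
tool z in board [ 0.16   0.987 -0.005] yaw 1.41 x [ 0.033 -0.011 -0.999]
TIPb [-65.8 -36.7 238. ] dp to go mm [193.1  -5.6  25. ]
```

View pics/s11.png

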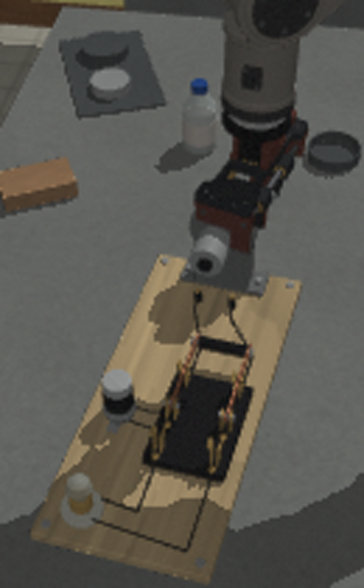

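Call:
apply_moves(jaw=[-0.1, -0.1, -0.1, -0.1, -0.1, -0.1], dp=[[0, -0.005, 0.024], [0.03, 0, 0], [0.035, 0, 0], [0.035, 0, 0], [0.02, 0, 0], [0, 0, 0]], turn=[0.05, 0, 0, 0, 0, 0])

```text
time_s: 27.35
position: [473.6, 79.4, 72.8]
orientation: [-0.412, 0.577, 0.39, 0.587]
contact_force: [-0.3, -1.1, -0.4]
finger_gap: 0.452
```

```bash
python3 - <<'E'
from h import *
tipgo([-50,-15.5,45])
E
```

```text
t 27.35 TCPw [473.6  79.4  72.8] TCPb [-51.1 -20.3  72.8] gap 39.7 F [-0.3 -1.1 -0.4] j7 [ 0.43  0.44 -0.9   2.09  0.51  0.82  0.43]
tool z in board [ 0.244  0.97  -0.006] yaw 1.324 x [ 0.031 -0.013 -0.999]
TIPb [-52.2 -19.2 111.8] dp to go mm [66.7  1.   4.5]
```

Call:
apply_moves(jaw=[-0.1, -0.1, -0.1, -0.1, -0.1], dp=[[0.005, 0, 0.004], [0.02, 0, 0], [0.02, 0, 0], [0.012, 0, 0], [0, 0, 0]], turn=[0, 0, 0, 0, 0])

```text
time_s: 27.85
position: [480.8, 82.7, 17.5]
orientation: [-0.41, 0.577, 0.386, 0.591]
contact_force: [-0.2, -0.1, 1.0]
finger_gap: 0.451
```

```bash
python3 - <<'E'
from h import *
tipgo([-50,-15.5,45])
p,d=grab_frame('wrist');cv2.imwrite('pics/w12.png',p[...,::-1])
E
```

```text
t 27.85 TCPw [480.8  82.7  17.5] TCPb [-44.4 -16.1  17.5] gap 39.7 F [-0.2 -0.1  1. ] j7 [ 0.34  0.53 -0.81  2.11  0.63  0.72  0.31]
tool z in board [ 0.254  0.967 -0.002] yaw 1.314 x [ 0.037 -0.012 -0.999]
TIPb [-45.7 -15.1  56.5] dp to go mm [11.3  4.5 -1.4]
```

View pics/w12.png

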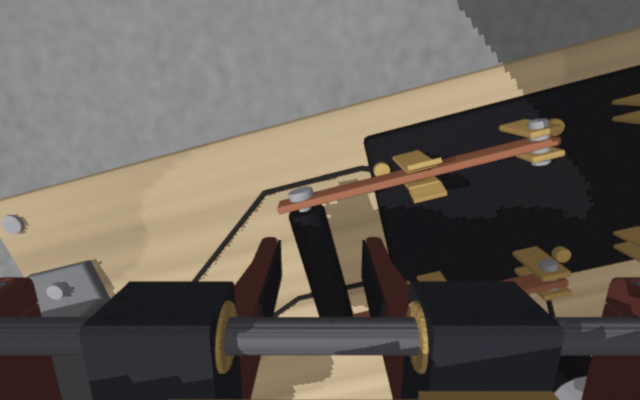

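The handle is between the fingers, around col 325, rows 215–310. Going down the last bit and gripping.

Call:
apply_moves(jaw=[-0.1, -0.1, -1, -1, -1, -1, -1], dp=[[0.011, 0.005, -0.001], [0, 0, 0], [0, 0, 0], [0, 0, 0], [0, 0, 0], [0, 0, 0], [0, 0, 0]], turn=[0, 0, 0, 0, 0, 0, 0], grip_force=30)

```text
time_s: 28.6
position: [476.9, 82.0, 8.5]
orientation: [-0.412, 0.577, 0.385, 0.592]
contact_force: [0.7, 0.3, -1.5]
finger_gap: 0.236
```

```bash
python3 - <<'E'
from h import *
tipgo([-50,-15.5,45])
arc(95,55,110,3.1416,0,14,'sw')
E
```

```text
t 28.6 TCPw [476.9  82.    8.5] TCPb [-48.2 -17.2   8.5] gap 20.8 F [ 0.7  0.3 -1.5] j7 [ 0.33  0.53 -0.79  2.13  0.66  0.7   0.28]
tool z in board [ 0.254  0.967 -0.004] yaw 1.314 x [ 0.041 -0.015 -0.999]
TIPb [-49.7 -16.2  47.4] dp to go mm [2.4 0.6 0.6]
t 28.6 TCPw [476.9  82.    8.5] TCPb [-48.2 -17.2   8.5] gap 20.8 F [ 0.7  0.3 -1.5] j7 [ 0.33  0.53 -0.79  2.13  0.66  0.7   0.28]
tool z in board [ 0.254  0.967 -0.004] yaw 1.314 x [ 0.041 -0.015 -0.999]
TIPb [-49.7 -16.2  47.4]
2.92 [-0.0245, -0.0004, 0.0026]
2.69 [-0.0233, 0.001, 0.0078]
2.47 [-0.021, 0.0024, 0.0126]
2.24 [-0.0177, 0.0037, 0.0168]
2.02 [-0.0134, 0.0047, 0.0201]
1.8 [-0.0085, 0.0055, 0.0225]
1.57 [-0.0031, 0.0061, 0.0237]
1.35 [0.0024, 0.0063, 0.0237]
1.12 [0.0078, 0.0062, 0.0225]
0.9 [0.0128, 0.0059, 0.0202]
0.67 [0.0171, 0.0052, 0.0169]
0.45 [0.0206, 0.0042, 0.0128]
0.22 [0.0231, 0.0031, 0.008]
0.0 [0.0244, 0.0018, 0.0028]
```

Call:
apply_moves(jaw=[-1, -1, -1, -1, -1, -1, -1, -1, -1], dp=[[-0.0245, 0, 0.0025], [-0.0233, 0.001, 0.008], [-0.021, 0.0025, 0.0125], [-0.0175, 0.0035, 0.017], [-0.0135, 0.0045, 0.02], [-0.0085, 0.0055, 0.0225], [-0.003, 0.006, 0.0235], [0.0024, 0.006, 0.0235], [0, 0, 0]], turn=[0, 0, 0, 0, 0, 0, 0, 0, 0])

```text
time_s: 29.5
position: [493.6, 220.5, 114.7]
orientation: [-0.411, 0.574, 0.388, 0.592]
contact_force: [1.3, 1.2, -1.6]
finger_gap: 0.235
```

```bash
python3 - <<'E'
from h import *
import math
tipgo([-50,95+110*math.cos(1.35),47.4+110*math.sin(1.35)])
E
```

```text
t 29.5 TCPw [493.6 220.5 114.7] TCPb [-48.  122.1 114.7] gap 20.7 F [ 1.3  1.2 -1.6] j7 [ 0.17  0.47 -0.91  1.93  0.5   0.95  0.21]
tool z in board [0.249 0.969 0.002] yaw 1.319 x [ 0.041 -0.008 -0.999]
TIPb [-49.4 122.9 153.7] dp to go mm [-1.  -0.4 -3.9]
```

Call:
apply_moves(jaw=[-1, -1, -1, -1, -1, -1, -1], dp=[[0.0065, 0.005, 0.0195], [0.0125, 0.006, 0.02], [0.017, 0.005, 0.0165], [0.0205, 0.004, 0.0125], [0.023, 0.003, 0.0075], [0.022, 0.0015, 0.0025], [0, 0, 0]], turn=[0, 0, 0, 0, 0, 0, 0])

```text
time_s: 30.2
position: [503.3, 300.5, 8.5]
orientation: [-0.414, 0.575, 0.387, 0.59]
contact_force: [2.5, -2.3, -2.0]
finger_gap: 0.232
```

```bash
python3 - <<'E'
from h import *
tipgo([-50,204,47.4])
E
```

```text
t 30.2 TCPw [503.3 300.5   8.5] TCPb [-47.7 202.8   8.5] gap 20.4 F [ 2.5 -2.3 -2. ] j7 [-0.09  0.67 -0.78  1.89  0.69  0.85 -0.03]
tool z in board [ 0.247  0.969 -0.004] yaw 1.322 x [ 0.041 -0.015 -0.999]
TIPb [-49.2 203.9  47.4] dp to go mm [-0.   0.8 -0.1]
```

Home. I'll press lightly, release, rise and verify.

Call:
apply_moves(jaw=[-1, -1, -1, -0.1, -0.1, -0.1, -0.1, -0.1, -0.1, -0.1, -0.1, -0.1], dp=[[0.004, 0, 0], [0, 0, 0], [0, 0, 0], [0, 0, 0], [0, 0, 0], [0, 0, 0], [-0.02, 0, 0], [-0.035, 0, 0], [-0.035, 0, 0], [-0.035, 0, 0], [-0.03, 0, 0], [0, 0, 0]], turn=[0, 0, 0, 0, 0, 0, 0, 0, 0, 0, 0, 0])

```text
time_s: 31.4
position: [496.5, 307.1, 175.8]
orientation: [-0.412, 0.573, 0.388, 0.593]
contact_force: [-0.1, 0.9, 0.5]
finger_gap: 0.451
```

```bash
python3 - <<'E'
from h import *
from scipy.optimize import least_squares
s,M=where();pose=(s['position'],s['orientation']);rr,cc=np.mgrid[0:400,0:640]
for n in('wrist','side','top'):
    p,d=grab_frame(n);cv2.imwrite(f'pics/f_{n}.png',p[...,::-1])
    B=w2b(unproj(n,rr.ravel(),cc.ravel(),d.ravel(),pose));x,y,z=B.T;g=p.reshape(-1,3).max(1)
    m=(y<225)&(y>185)&(abs(x+40)<30)&(z>40)&(z<110)&(g<60)
    print(n,'swh',m.sum(),np.percentile(B[m],[5,50,95],axis=0).round().tolist() if m.sum() else '')
    m=(y<-228)&(y>-304)&(abs(x)<90)&(z>40)&(z<190)&(g<60)
    if m.sum()>20:
        P=B[m];f=least_squares(lambda v:np.hypot(P[:,0]-v[0],P[:,2]-v[1])-11,[-52,152],loss='soft_l1');print('crank',len(P),f.x,np.percentile(P,[2,50,98],axis=0).round().tolist())
    if n!='wrist':
        d0=np.load(f'pics/{n}0.npy');B0=w2b(unproj(n,rr.ravel(),cc.ravel(),d0.ravel()));p0=cv2.imread(f'pics/{n}0.png')[...,::-1]
        for nm,c in(('bottle',(603,-405)),('tin',(372,-438)),('jar',(433,545))):
            for lab,dd in(('0',d0),('1',d)):
                W=unproj(n,rr.ravel(),cc.ravel(),dd.ravel());k=(np.hypot(W[:,0]-c[0],W[:,1]-c[1])<90)&(W[:,2]>8)&(W[:,2]<140)
                print(n,nm,lab,k.sum(),np.median(W[k],axis=0).round(1) if k.sum() else '')
E
```

```text
t 31.4 TCPw [496.5 307.1 175.8] TCPb [-55.3 208.6 175.8] gap 39.7 F [-0.1  0.9  0.5] j7 [ 0.02  0.47 -0.93  1.77  0.47  1.11  0.13]
tool z in board [0.247 0.969 0.003] yaw 1.321 x [ 0.043 -0.008 -0.999]
wrist swh 1107 [[-68.0, 197.0, 59.0], [-41.0, 204.0, 63.0], [-13.0, 211.0, 65.0]]
side swh 90 [[-67.0, 198.0, 58.0], [-41.0, 207.0, 63.0], [-13.0, 212.0, 67.0]]
crank 67 [-52.07203735 155.48965558] [[-63.0, -303.0, 155.0], [-54.0, -266.0, 164.0], [-42.0, -229.0, 169.0]]
side bottle 0 272 [ 594.5 -404.9   69.1]
side bottle 1 0 
side tin 0 117 [ 367.5 -427.7   16.5]
side tin 1 122 [ 371.5 -425.    16.5]
side jar 0 888 [440.6 565.8 102.8]
side jar 1 894 [440.6 566.2 102.8]
top swh 2 [[-69.0, 203.0, 61.0], [-68.0, 204.0, 63.0], [-67.0, 206.0, 65.0]]
crank 114 [-51.88732379 153.71417606] [[-62.0, -302.0, 155.0], [-55.0, -267.0, 162.0], [-46.0, -231.0, 171.0]]
top bottle 0 318 [ 588.5 -410.5   81.2]
top bottle 1 315 [ 588.6 -410.9   82.2]
top tin 0 154 [ 366.8 -431.8   15.3]
top tin 1 151 [ 366.2 -428.3   15.2]
top jar 0 476 [437.4 538.4 100.8]
top jar 1 484 [438.1 538.2  99.8]
```

View pics/f_wrist.png

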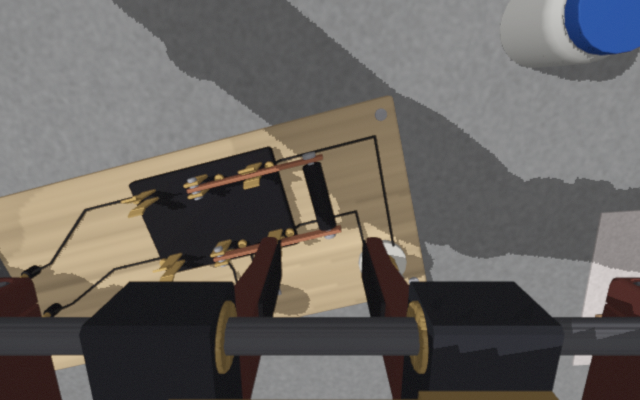

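View pics/f_side.png

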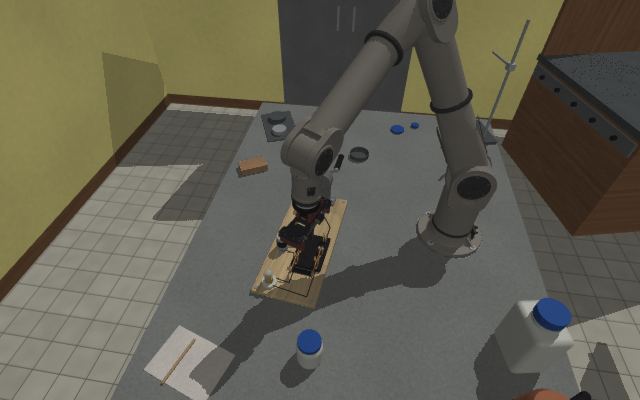

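The switch handle is back at y 204 with its top at z 64, so it is home on the lamp side. The crank is within about 5 mm of its start, and the bystanders haven't moved. Handing in.

```bash
python3 -c "
from plant import *
print(close_job())"
```

```text
the job is handed in; nothing more can be done
None
```

I threw the switch to the generator side, cranked exactly three clockwise turns, threw the switch back to the lamp side and handed the job in. The clock read about 31.5 s of the 72 s allowed.

**Last checks**
- **Switch:** the handle sits at y ≈ 204 with its top at z ≈ 64 mm, which is level in the lamp-side jaws. Before I cranked, it measured home on the generator side.
- **Crank:** the angle reads about −1.06 rad plus three turns, against −1.15 rad at the start. That leaves the handle about 5 mm from its first place.
- **Bystanders:** the bottle and jar read within about 1 mm of where they stood, and the tin within about 5 mm, which looks like depth noise. The arm hid the bottle in the last side picture, so I checked it from the top view only.
- **Robot:** the gripper was open and clear of everything, about 150 mm above the switch handle.

**What failed or disagreed**
- My first grasp of the switch handle closed on air. The camera depth showed the fingertips about 39 mm short of the reported TCP, so I applied that offset from then on.
- The tool slipped a few mm along the crank handle and tilted up to about 0.09 rad while cranking. I corrected position between segments from the measured pose. The wrist force readings between segments stayed below about 7 N.

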